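# Lock the levelling stand's adjusting screw with its jam nut

### The arm

A 6-joint arm with a two-finger parallel gripper is mounted at the origin on a cart in front of the work surface, level with it; the furniture and walls round the work are solid. World frame = base frame: x ahead of the robot, y to its left, z up, the work surface at z = 0. Lengths are in m, angles in rad, forces in N, time in s.
With the tool pointing down it reaches from about 0.275 to 0.975 m from the base axis. Payload 8.4 kg.
Tool frame: the origin (TCP) lies on the front face of the gripper's body, between the roots of the fingers; the fingertips stand 88 mm ahead of it and the grasp point (between the pads) lies 69 mm ahead of it; y points along the fingers, x is the direction in which the jaws open and shut, and the axes are right-handed (so a half turn about y gives the same grasp; the last joint's range is limited). The gripper opens to 92 mm and grips with 3 to 60 N. Pads are 20 mm wide; open, the fingers measure 128 mm over their backs; the gripper's body (75 mm by 189 mm) begins 69 mm behind the grasp point.
Start: joints at [-1.266, 0.353, 1.633, -0, 1.155, -0.002], TCP at [0.189, -0.596, 0.303] pointing down, gripper open.
Joint ranges: [-2.63, 2.63], [-0.92, 2.1], [0.06, 2.66], [-1.3, 4.44], [0, 2.69], [-3.02, 3.02]. Speed limits (rad/s): [2.22, 2.22, 2.79, 3.14, 3.14, 3.14].

### API

Orientations are given as a unit quaternion [w, x, y, z].
In Python, from plant import read_state, imaging, order gives the robot as it stands.
- The arm moves only by the tool play_rows, never from a script. Its argument "motion" is a list of rows, each an object with "xyz": the shift along the tool's x, y, z in m, a list of three; "angular": the turn, a rotation vector about the tool's x, y, z in degrees, a list of three; "gripper": the closure, from -1 (fully open) to 1 (shut). In form: [{"xyz": [x, y, z], "angular": [ax, ay, az], "gripper": gripper}, ...]. A call has 1 to 12 rows; each row is the pose to reach, as a shift and turn from the pose commanded when the call began, along the tool's axes at that moment; what a row does not reach only later rows make up. A row lasts 1/10 s, in which the tool goes at most 50 mm and 8.59 degrees, less where a joint would pass 70% of its speed; a pose out of reach is approached as far as the arm can. A call with a gripper value outside its range is refused whole. The fingers move at their own pace and stop on an object; the grip force is fixed at half the most. Time passes only in rows, so rows that repeat a pose let the fingers close. It gives the time, the measured TCP pose, the force and the opening at its end, in the units of the state.
- read_state(): the state, without advancing time (a new reading comes with each control period).
- imaging.get_image(name): name is "side" or "top"; returns a dict with "img" (384x512x3 uint8, red, green, blue), "depth" (384x512 float32, m along the optical axis (not along the pixel's ray), 0 where there is no reading), "fx", "fy", "cx", "cy" (pixels), "k1" (the pictures are not rectified: a ray, as slopes to the right and down, at radius r is drawn at 1 + k1 r^2 times it, then the intrinsics apply), "xyz" and "rotation" of the camera in the world. Camera axes: x right, y down, z forward; pixel columns grow to the right and rows downward; lengths in m; the calibration is good to about 2 mm. A picture is of the moment at which its call begins.
- order.job_done(): hands the job in, once; it reports no verdict.
The state is a dict: "time": time; "joint_pos": joint angles; "joint_vel": joint speeds; "tau": joint torques, N m; "position": TCP position; "orientation": TCP orientation; "ft_force": force on the tool from outside, world axes, zero at the start; "moment": the same for the moment, N m; "width": finger opening in m.
Only numpy, scipy, OpenCV 4.12 (cv2) and the standard library are available. Lean on these libraries where they do the work, as an engineer would, in place of code of your own. Each camera call takes 0.05 s, during which the arm holds its last target.

### The job

Lock the adjusting screw of the aluminium levelling stand without losing its setting: set the loose holding key down over the screw's flat tang, fully home, with its arm beside the upright stop pin so that the pin keeps the key and screw from turning clockwise. Then turn the jam nut clockwise by its crank pin until it comes up against the washer, and tighten it with a push of about 12 N square on the crank pin: under 9 N leaves it loose, and over 15 N ruins the washer. Let go and leave the nut tight, the key on the screw and the timer, tape, vial and marker where they are.

Things in the scene. Friction and masses are not known exactly. Their poses are not given: they have to be found in the camera images.
- stand: Aluminium levelling stand bolted to the worktop: plate 110 (x) x 140 (y) x 12 mm, y = -85 to +55. Origin on the worktop under the axis of its upright screw, about which screw, washer and nut turn; z up. From below: round boss to z = 26 mm, tab washer to 29, dark hexagonal jam nut 29.5 to 45 (33 mm over corners), thread, flat tang of the screw. The screw's setting is kept while within 0.25 rad of the stand's axes.
- screw_head (a point): Centre of the top of the adjusting screw's flat steel tang, 72 mm above the worktop. Tang 12 mm (its x) by 36 mm (its y), z 56 to 72 mm, the top 3 mm stepped in by 1.5 mm a side. The axes turn with the screw and start within 0.05 rad of the stand's. Unheld, the screw turns at 0.15 Nm and would go round with the nut once that meets the washer.
- stop_pin (a point): Top centre of the steel stop pin, 12 mm thick, upright on the base plate at x = -15.5, y = -70 mm in the stand's frame, 84 mm high. It stops the key's arm from going clockwise (seen from above): the arm belongs on its +x side, pointing to the stand's -y, 2.5 mm clear when square to the stand.
- crank_pin (a point): On the axis of the jam nut's upright round steel crank pin, 78 mm above the worktop; pin 12 mm thick, standing free from z = 44 to 95 mm, 65 mm from the screw's axis on an 11 mm thick arm at z = 37 mm. From above it starts at 65 to 145 degrees counter-clockwise from the stand's +x. Clockwise (towards the stand's +x) tightens.
- jam_nut_top (a point): Centre of the jam nut's top face, z = 45 mm, on the screw's axis. Clockwise the nut runs almost free (under 1.5 N at the crank pin) for 0.5 to 1.2 rad; where it meets the washer differs each time and cannot be seen. Then the screw follows at up to 2.3 N until the key's play (up to 0.2 rad) is used up; then the push rises by about 1 N per mm at the pin. A hand twisting the pin turns the nut too, unread by the push. The nut stays where it is left.
- washer_tab (a point): Tab of the 38 mm steel tab washer under the nut, 21 mm from the screw's axis to its -y, 28 mm above the worktop. The tightening nut drags the washer clockwise against the screw: its x axis is turned from screw_head's by 0 when loose, about 0.006 rad at a steady 9 N on the crank pin, 0.012 at 12 N, 0.019 at 15 N (hardly measurable), and stays so within 0.005 when let go.
- key_grip (a point): Place to grip the loose steel holding key (about 0.14 kg): middle of its upright fin, 40 mm (x) by 12 mm (y), 18 to 50 mm above the key's underside; this point is 38 mm above the underside, straight over the socket. x points along the key's arm. The key starts lying on its underside, fin up.
- key_socket (a point): Centre of the roof of the key's rectangular socket, 14 mm above the underside, 24 mm below key_grip. The socket opens downward, 39 mm (x, along the arm) by 15 mm (y), in a block 55 x 31 x 18 mm. It goes over the tang 1.5 mm clear on each side; fully home, its roof rests on the tang's top at screw_head.
- key_tip (a point): Centre of the free end of the key's arm, 95 mm from the socket's centre, 10 mm above the underside; the arm is 14 mm wide, from 3 to 17 mm above the underside.
- timer: Bystander: white bench timer 60 x 68 x 17 mm, loose on the worktop; origin at the centre of its underside.
- tape_roll: Bystander: roll of tape lying flat, 96 across, 25 mm high, loose on the worktop; origin at the centre of its underside.
- vial: Bystander: small clear vial with orange cap, 26 across, 62 mm high, loose on the worktop; origin at the centre of its underside.
- marker: Bystander: black-and-white marker pen, 135 mm long, loose on the worktop; origin at the centre of its underside.
Things that resemble listed ones, but are neither listed nor needed, are in the scene too. Leave any turquoise look-alike of the part that bears key_grip alone.

How it is judged:
On the way, in this order (a step that is already met when the one before it is completed fails the run):
1. the key sits fully home on the tang with its arm on the right side of the stop pin, the nut not yet tight (horizontal distance between key_socket and screw_head below 0.004 m and z of key_socket in the frame of screw_head between -0.004 and 0.004 m and y of key_tip in the frame of stand below -0.08 m and x of key_tip in the frame of stand above -0.0155 m and angle between the x axis of washer_tab and the x axis of screw_head, either way round below 0.005 rad), for 0.2 s.
2. the nut is tightened while the key holds the screw (horizontal distance between key_socket and screw_head below 0.004 m and z of key_socket in the frame of screw_head between -0.004 and 0.004 m and y of key_tip in the frame of stand below -0.08 m and x of key_tip in the frame of stand above -0.0155 m and angle between the x axis of washer_tab and the x axis of screw_head, either way round above 0.005 rad and angle between the x axis of screw_head and the x axis of stand, either way round below 0.25 rad), for 0.2 s.
At the end, for the whole second after the job is handed in: The key is fully home on the tang (socket roof within 4 mm of the top of the tang) with its arm pointing past the stop pin on its +x side; the washer has been dragged 0.005 to 0.0195 rad against the screw (9 to 15 N at the crank pin) and stays so; the screw is within 0.25 rad of the stand's axes (all of step 2 and angle between the x axis of washer_tab and the x axis of screw_head, either way round below 0.0195 rad); the robot touches nothing.
It fails at once if the nut is overtightened (more than 15 N at the crank pin; washer dragged over 0.0195 rad) (angle between the x axis of washer_tab and the x axis of screw_head, either way round above 0.0195 rad).
It fails at once if a bystander is moved more than 30 mm (distance of any of timer, tape_roll, vial, marker from where it was at the start of the episode above 0.03 m).
It also fails if it takes over 64 s, if anything falls off the work surface, if the arm or the gripper's body presses on something with over 40 N, if the wrist force passes 120 N, or if a joint passes its speed limit or range.

## Working session

There is one attempt and no reset: what is moved stays moved. The work goes in short steps, Python scripts to look and compute and a tool call to move; the robot and the scene stay as the last step left them, time stands still between calls to the robot, and variables do not carry over. Pictures are saved under pics/ and viewed, and the job is handed in when it is done.

Besides the shell and the picture viewer there is one more tool, called after "Emit:" by a JSON object that holds its "method" and its "body". play_rows: Moves the arm, as the interface text tells. Its arguments: {"type":"object","properties":{"motion":{"type":"array","items":{"type":"object","properties":{"xyz":{"type":"array","items":{"type":"number"}},"angular":{"type":"array","items":{"type":"number"}},"gripper":{"type":"number"}}}}},"required":["motion"]}

```bash
mkdir -p pics; ls; cat > h.py <<'E'
import numpy as np,cv2
from scipy.spatial.transform import Rotation as R
from plant import read_state, imaging, order
def save(d,name):
    cv2.imwrite('pics/%s.png'%name,d['img'][:,:,::-1])
    np.savez('pics/%s.npz'%name,**{k:np.asarray(v) for k,v in d.items()})
def load(name): return dict(np.load('pics/%s.npz'%name))
def rot(d):
    r=np.asarray(d['rotation'],float)
    return r if r.shape==(3,3) else R.from_quat(r[[1,2,3,0]]).as_matrix()
def ray(d,u,v):
    K=np.array([[d['fx'],0,d['cx']],[0,d['fy'],d['cy']],[0,0,1.]],float)
    p=cv2.undistortPointsIter(np.array([[[u,v]]],float),K,np.array([float(d['k1']),0,0,0]),None,None,(3,50,1e-9)) if hasattr(cv2,'undistortPointsIter') else cv2.undistortPoints(np.array([[[u,v]]],float),K,np.array([float(d['k1']),0,0,0]))
    return rot(d)@np.array([*p[0,0],1.])
def atz(d,u,v,z):
    r=ray(d,u,v);c=np.asarray(d['xyz'],float)
    return c+r*(z-c[2])/r[2]
def dep(d,u,v):
    return np.asarray(d['xyz'],float)+ray(d,u,v)*d['depth'][int(round(v)),int(round(u))]
def cloud(d):
    H,W=d['depth'].shape
    K=np.array([[d['fx'],0,d['cx']],[0,d['fy'],d['cy']],[0,0,1.]],float)
    uu,vv=np.meshgrid(np.arange(W),np.arange(H))
    p=cv2.undistortPoints(np.stack([uu,vv],-1).reshape(-1,1,2).astype(float),K,np.array([float(d['k1']),0,0,0])).reshape(H,W,2)
    P=np.concatenate([p,np.ones((H,W,1))],-1)*d['depth'][...,None]
    return P@rot(d).T+np.asarray(d['xyz'],float)
def proj(d,P):
    q=rot(d).T@(np.asarray(P,float)-d['xyz']); s=q[:2]/q[2]; s=s*(1+d['k1']*(s@s))
    return s*[d['fx'],d['fy']]+[d['cx'],d['cy']]
E
python3 - <<'E'
from h import *
for n in('side','top'):
    d=imaging.get_image(n); save(d,n+'0')
    print(n,{k:np.round(d[k],4).tolist() for k in d if k not in('img','depth')})
    print((d['depth']>0).mean())
print(read_state())
E
```

```text
pics
side {'fx': 371.5313, 'fy': 371.5313, 'cx': 256.9514, 'cy': 195.6017, 'k1': -0.0794, 'xyz': [0.1784, 0.6126, 0.4369], 'rotation': [0.1251, -0.1913, 0.8164, -0.5303]}
0.99603271484375
top {'fx': 403.6452, 'fy': 403.6452, 'cx': 253.7202, 'cy': 189.7023, 'k1': 0.033, 'xyz': [0.2984, -0.1162, 1.128], 'rotation': [0.0761, -0.6743, 0.7301, -0.0804]}
0.9960683186848959
{'time': 0.1, 'joint_pos': array([-1.26638009e+00,  3.53562194e-01,  1.63405200e+00, -5.31717586e-05,
        1.15522794e+00, -2.39782720e-03]), 'joint_vel': array([-0.00236432, -0.00102187, -0.00300736, -0.00032742,  0.00028184,
       -0.00024194]), 'tau': array([-7.90760914e-04, -5.94907093e+01, -3.34931052e+01,  6.98548998e-02,
        1.84875622e-02, -2.58412393e-05]), 'position': array([ 0.18865054, -0.59549005,  0.30205246]), 'orientation': array([ 0.57078347, -0.57028752,  0.41808487, -0.41735287]), 'ft_force': array([-0.69043027, -0.23045358,  0.06588584]), 'moment': array([ 0.02178385, -0.02585334, -0.02885723]), 'width': 0.09190087984309094}
```

View pics/top0.png

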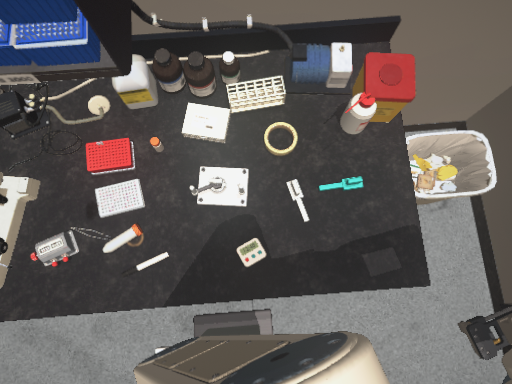

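View pics/side0.png

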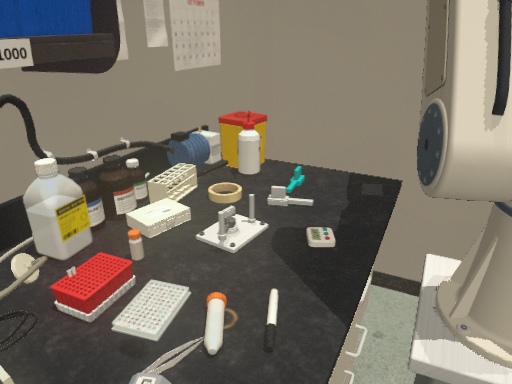

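```bash
python3 - <<'E'
from h import *
s=read_state();q=s['orientation'];print(R.from_quat(q[[1,2,3,0]]).as_matrix().round(3))
for n in('top0','side0'):
    d=load(n);c=cv2.imread('pics/%s.png'%n)
    print(rot(d).round(2))
E
```

```text
[[ 0.302 -0.     0.953]
 [-0.953  0.001  0.302]
 [-0.001 -1.    -0.   ]]
[[-0.08 -0.97  0.22]
 [-1.    0.08 -0.01]
 [-0.   -0.22 -0.98]]
[[-0.9  -0.18  0.41]
 [-0.45  0.36 -0.82]
 [-0.   -0.91 -0.41]]
```

```bash
python3 - <<'E'
from h import *
t=cv2.imread('pics/top0.png');s=cv2.imread('pics/side0.png')
a=cv2.resize(t[155:220,180:260],None,fx=8,fy=8,interpolation=cv2.INTER_CUBIC)
b=cv2.resize(t[165:230,270:370],None,fx=7,fy=7,interpolation=cv2.INTER_CUBIC)
c=cv2.resize(s[185:255,190:280],None,fx=8,fy=8,interpolation=cv2.INTER_CUBIC)
for n,i in zip('abc',(a,b,c)): cv2.imwrite('pics/z_%s.png'%n,i)
d=load('top0');C=cloud(d)
for u,v in[(220,186),(299,199),(216,184),(192,190),(250,100)]: print(u,v,C[v,u].round(4), d['depth'][v,u])
d=load('side0');C=cloud(d)
for u,v in[(232,240),(279,193),(252,197)]: print(u,v,C[v,u].round(4))
E
```

```text
220 186 [ 0.5594 -0.041   0.0473] 1.1103648
299 199 [ 0.5117 -0.2576  0.0172] 1.1324723
216 184 [ 0.5637 -0.0311  0.0565] 1.1022152
192 190 [0.5463 0.0314 0.081 ] 1.0735105
250 100 [ 0.8267 -0.1439  0.0054] 1.2114638
232 240 [ 0.5469 -0.0027  0.0109]
279 193 [ 0.5375 -0.2435  0.0328]
252 197 [ 0.5444 -0.0966  0.0786]
```

View pics/z_a.png

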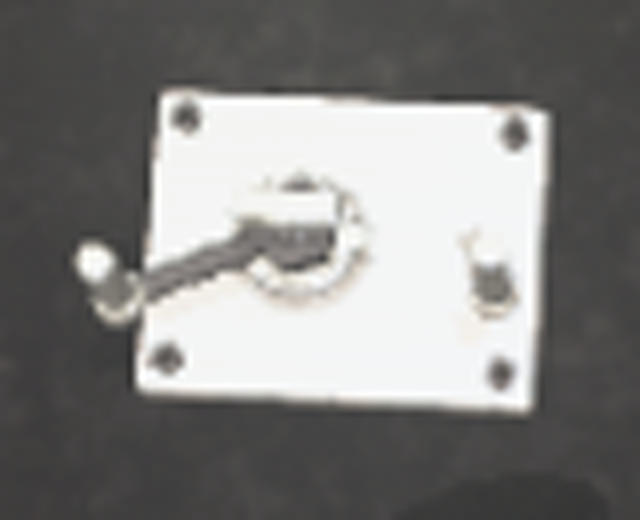

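View pics/z_b.png

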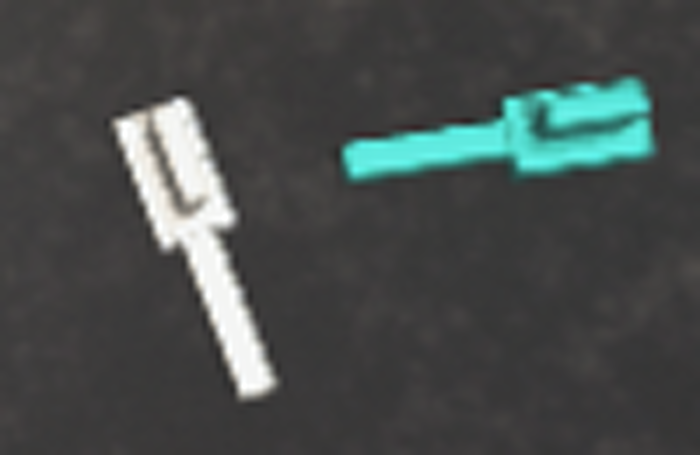

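View pics/z_c.png

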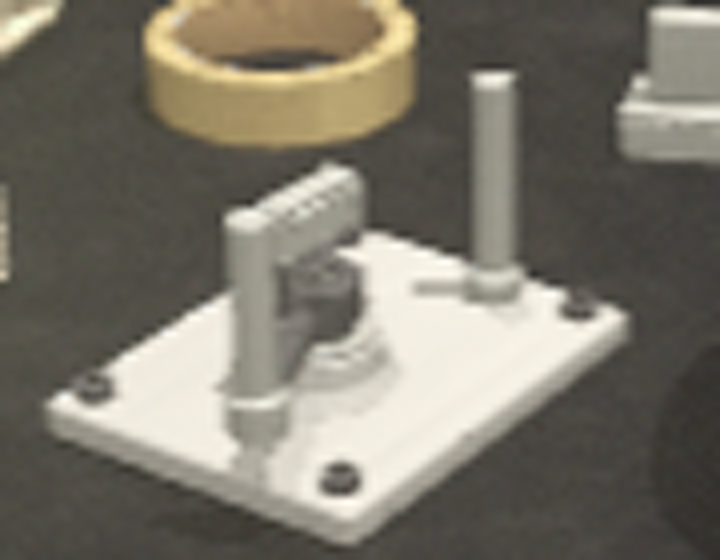

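```bash
python3 - <<'E'
from h import *
np.set_printoptions(suppress=True,linewidth=200)
for n in('top0','side0'):
    d=load(n);C=cloud(d)
    m=(C[...,0]>.4)&(C[...,0]<.75)&(C[...,1]>-.4)&(C[...,1]<.15)
    w=C[m&(abs(C[...,2])<.006)]
    A=np.c_[w[:,:2],np.ones(len(w))];p,*_=np.linalg.lstsq(A,w[:,2],rcond=None);print(n,'table plane',p,(w[:,2]-A@p).std())
    # stand
    g=d['img'].astype(float).mean(-1)
    m=(C[...,0]>.45)&(C[...,0]<.66)&(C[...,1]>-.16)&(C[...,1]<.08)
    print('plate z',np.median(C[m&(g>190)][:,2]))
    for lo,hi in((.06,.1),):
        k=m&(C[...,2]>lo)
        ys,xs=np.nonzero(k)
        for y,x in zip(ys,xs): print(x,y,C[y,x].round(4),d['img'][y,x])
    
E
```

```text
top0 table plane [-0.00009907 -0.00003484 -0.00047809] 0.0021103589375104153
plate z 0.011729675804578288
209 178 [ 0.5785 -0.0143  0.0702] [242 243 241]
210 178 [ 0.5784 -0.017   0.0695] [243 243 241]
211 178 [ 0.5782 -0.0197  0.0695] [237 236 230]
212 178 [ 0.5782 -0.0223  0.0686] [230 229 221]
213 178 [ 0.5786 -0.0248  0.0664] [222 219 210]
214 178 [ 0.578  -0.0276  0.0679] [227 226 222]
215 178 [ 0.5778 -0.0303  0.0679] [182 178 173]
209 179 [ 0.5758 -0.0141  0.0697] [241 241 237]
210 179 [ 0.5747 -0.0171  0.0732] [243 244 241]
211 179 [ 0.5743 -0.0199  0.0739] [243 244 240]
212 179 [ 0.5753 -0.0222  0.0694] [242 243 239]
213 179 [ 0.5745 -0.025   0.0712] [242 243 239]
214 179 [ 0.5743 -0.0277  0.0715] [242 243 239]
215 179 [ 0.5743 -0.0304  0.0705] [240 242 236]
216 179 [ 0.5729 -0.0334  0.075 ] [239 241 235]
217 179 [ 0.5732 -0.0359  0.0731] [239 240 234]
218 179 [ 0.5737 -0.0384  0.0704] [239 241 235]
219 179 [ 0.5732 -0.0412  0.0714] [240 242 239]
220 179 [ 0.5738 -0.0437  0.0685] [242 243 242]
221 179 [ 0.5739 -0.0463  0.0673] [240 241 239]
209 180 [ 0.5723 -0.0142  0.0725] 
[... 14648 characters left out ...]
332 0.0642] [173 170 157]
220 225 [0.5504 0.0379 0.0678] [148 145 132]
221 225 [0.5505 0.034  0.0658] [155 151 139]
222 225 [0.5492 0.0321 0.0652] [161 157 144]
223 225 [0.5458 0.0337 0.0668] [155 150 139]
219 226 [0.5547 0.0354 0.0631] [173 169 157]
220 226 [0.5511 0.037  0.0648] [148 145 132]
221 226 [0.5493 0.036  0.0647] [154 151 139]
222 226 [0.5474 0.0351 0.0648] [159 156 143]
223 226 [0.5477 0.0307 0.0625] [155 152 141]
220 227 [0.5513 0.037  0.0624] [148 145 133]
221 227 [0.5486 0.0373 0.0632] [155 152 140]
222 227 [0.5472 0.0357 0.0627] [158 155 143]
223 227 [0.5461 0.0334 0.0619] [157 154 141]
220 228 [0.5513 0.0371 0.0601] [148 144 133]
221 228 [0.5488 0.0371 0.0607] [155 152 140]
```

```bash
python3 - <<'E'
from h import *
np.set_printoptions(suppress=True,linewidth=200,precision=4)
from scipy.optimize import least_squares
t=load('top0');s=load('side0')
zt=lambda x,y:((x+.5)/8-.5+180,(y+.5)/8-.5+155)
zs=lambda x,y:((x+.5)/8-.5+190,(y+.5)/8-.5+185)
print('stop',atz(t,240.6,185.8,.084)[:2],atz(s,251,194.9,.084)[:2])
print('crank',atz(t,191.5,187.4,.095)[:2],atz(s,220.6,212.2,.095)[:2])
# plate top corners stand frame
obs=[(t,zt(160,92),(.055,.055)),(t,zt(548,112),(.055,-.085)),(t,zt(532,403),(-.055,-.085)),(t,zt(137,385),(-.055,.055)),
 (s,zs(45,410),(-999,0)),]
ob=[(t,p,(x,y,.012)) for t,p,(x,y) in obs[:4]]+[(s,zs(348,532),(-.055,.055,.012)),(s,zs(630,318),(-.055,-.085,.012)),(s,zs(48,405),(.055,.055,.012)),
 (t,(240.6,185.8),(-.0155,-.07,.084)),(s,(251,194.9),(-.0155,-.07,.084))]
def f(p,sel=None):
    c,sn=np.cos(p[2]),np.sin(p[2]);r=[]
    for d,px,(x,y,z) in ob:
        if sel is not None and d is not sel: continue
        P=[p[0]+c*x-sn*y,p[1]+sn*x+c*y,z]
        r.append(proj(d,P)-px)
    return np.concatenate(r)
for sel in(None,t,s):
    o=least_squares(lambda p:f(p,sel),[.56,-.03,-.13]);print(o.x,np.degrees(o.x[2]),o.fun.round(1))
p=o=least_squares(f,[.56,-.03,-.13],loss='soft_l1').x
for d,n in((t,'t'),(s,'s')):print(n,proj(d,[p[0],p[1],.072]))
E
```

```text
stop [ 0.5468 -0.0982] [ 0.5466 -0.0956]
crank [0.5501 0.0305] [0.5509 0.0326]
[ 0.5711 -0.0301 -0.1312] -7.5170847177924225 [-0.3 -0.5 -0.2 -0.5 -0.3  0.8 -0.7  0.5  0.3 -1.6  0.3 -0.8 -0.6 -0.2 -0.3  0.1  0.4 -0.3]
[ 0.5712 -0.0311 -0.1288] -7.37699008970475 [-0.1 -0.5  0.1 -0.7  0.1  0.6 -0.3  0.5  0.1 -0. ]
[ 0.5697 -0.0272 -0.1333] -7.636088784480196 [ 0.1 -0.7  0.3 -0.1 -0.8  0.5  0.4  0.3]
t [214.9939 179.977 ]
s [227.9727 208.3701]
```

```bash
python3 - <<'E'
from h import *
np.set_printoptions(suppress=True,linewidth=200,precision=4)
for n in('top0','side0'):
    d=load(n);C=cloud(d);g=d['img'].astype(float).mean(-1)
    turq=(d['img'][...,2].astype(int)-d['img'][...,0]>30)
    m=(C[...,0]>.43)&(C[...,0]<.62)&(C[...,1]>-.33)&(C[...,1]<-.2)&(C[...,2]<.07)&~turq
    if n=='top0':
        k=m&(g>130)&(C[...,2]>.006)
        # arm: farthest
    fin=C[m&(C[...,2]>.046)]
    print(n,'fin n',len(fin),fin[:,:2].mean(0),np.linalg.svd(fin[:,:2]-fin[:,:2].mean(0),full_matrices=False)[1:],np.ptp(fin,axis=0), fin[:,2].mean())
    low=C[m&(C[...,2]>.007)&(C[...,2]<.024)&(g>130)]
    arm=low[np.linalg.norm(low[:,:2]-fin[:,:2].mean(0),axis=1)>.045]
    print('arm',len(arm),arm[:,:2].mean(0),np.linalg.svd(arm[:,:2]-arm[:,:2].mean(0),full_matrices=False)[1:],arm[:,2].mean())
    v=arm[:,:2].mean(0)-fin[:,:2].mean(0);print('dir',np.degrees(np.arctan2(v[1],v[0])))
t=load('top0')
zb=lambda x,y:((x+.5)/7-.5+270,(y+.5)/7-.5+165)
print('tip',[atz(t,*zb(*p),.017)[:2] for p in((238,398),(276,384))])
print('block near',[atz(t,*zb(*p),.018)[:2] for p in((163,245),(237,220))])
s=load('side0');b=cv2.resize(cv2.imread('pics/side0.png')[175:220,255:325],None,fx=10,fy=10,interpolation=cv2.INTER_CUBIC);cv2.imwrite('pics/z_d.png',b)
E
```

```text
top0 fin n 58 [ 0.5416 -0.2466] (array([0.0866, 0.0254]), array([[-0.9636, -0.2672],
       [-0.2672,  0.9636]])) [0.0375 0.0192 0.0065] 0.049382554564842134
arm 91 [ 0.4738 -0.2651] (array([0.1398, 0.0386]), array([[-0.966 , -0.2584],
       [ 0.2584, -0.966 ]])) 0.016288578545498984
dir -164.78186801394452
side0 fin n 40 [ 0.5412 -0.2441] (array([0.0708, 0.0211]), array([[-0.9474, -0.3201],
       [-0.3201,  0.9474]])) [0.0344 0.0177 0.0064] 0.04940381655268968
arm 99 [ 0.4742 -0.2609] (array([0.1418, 0.0417]), array([[-0.9583, -0.2858],
       [-0.2858,  0.9583]])) 0.013975347906794331
dir -165.94567199487986
tip [array([ 0.4477, -0.2636]), array([ 0.4521, -0.2792])]
block near [array([ 0.5113, -0.2402]), array([ 0.5191, -0.2707])]
```

View pics/z_d.png

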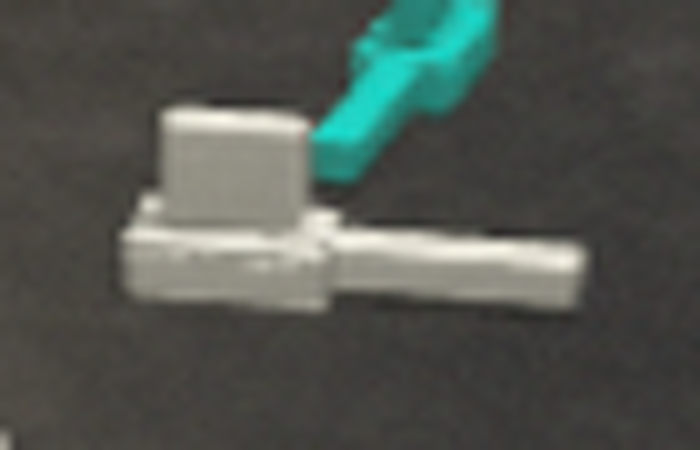

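```bash
cat >> h.py <<'E'
def rel(target,yaw,pos=None,Rm=None):
    """shift/turn in tool axes to put TCP at target with tool x at world yaw (deg), pointing down"""
    s=read_state();q=s['orientation']
    if pos is None: pos=s['position']
    if Rm is None: Rm=R.from_quat(q[[1,2,3,0]]).as_matrix()
    y=np.radians(yaw);X=np.array([np.cos(y),np.sin(y),0]);Y=np.array([0,0,-1.])
    T=np.stack([X,Y,np.cross(X,Y)],1)
    sh=Rm.T@(np.asarray(target)-pos);a=np.degrees(R.from_matrix(Rm.T@T).as_rotvec())
    print('shift mm',(sh*1000).round(2),'ang',a.round(2),'dist',np.linalg.norm(sh).round(3))
    return sh,a
def st():
    s=read_state();q=s['orientation'];M=R.from_quat(q[[1,2,3,0]]).as_matrix()
    print('t%.2f'%s['time'],'pos',s['position'].round(4),'yaw %.2f'%np.degrees(np.arctan2(M[1,0],M[0,0])),'down',M[:,1].round(3),'F',s['ft_force'].round(2),'w %.4f'%s['width'],'j',s['joint_pos'].round(2))
E
python3 - <<'E'
from h import *
st();rel([.5415,-.2455,.20],-74.7)
E
```

```text
t0.10 pos [ 0.1887 -0.5955  0.3021] yaw -72.42 down [-0.     0.001 -1.   ] F [-0.69 -0.23  0.07] w 0.0919 j [-1.27  0.35  1.63 -0.    1.16 -0.  ]
shift mm [-226.94  102.32  442.09] ang [ 0.    2.28 -0.07] dist 0.507
```

Emit:
{"method": "play_rows", "body": {"motion": [{"xyz":[-0.227,0.102,0.442],"angular":[0,2.3,0],"gripper":0.22},{"xyz":[-0.227,0.102,0.442],"angular":[0,2.3,0],"gripper":0.22},{"xyz":[-0.227,0.102,0.442],"angular":[0,2.3,0],"gripper":0.22},{"xyz":[-0.227,0.102,0.442],"angular":[0,2.3,0],"gripper":0.22},{"xyz":[-0.227,0.102,0.442],"angular":[0,2.3,0],"gripper":0.22},{"xyz":[-0.227,0.102,0.442],"angular":[0,2.3,0],"gripper":0.22},{"xyz":[-0.227,0.102,0.442],"angular":[0,2.3,0],"gripper":0.22},{"xyz":[-0.227,0.102,0.442],"angular":[0,2.3,0],"gripper":0.22},{"xyz":[-0.227,0.102,0.442],"angular":[0,2.3,0],"gripper":0.22},{"xyz":[-0.227,0.102,0.442],"angular":[0,2.3,0],"gripper":0.22},{"xyz":[-0.227,0.102,0.442],"angular":[0,2.3,0],"gripper":0.22},{"xyz":[-0.227,0.102,0.442],"angular":[0,2.3,0],"gripper":0.22}]}}

```text
time: 1.3
position: [0.542, -0.2447, 0.1999]
orientation: [-0.562, 0.563, -0.429, 0.428]
ft_force: [-0.8, -0.9, -0.3]
width: 0.0361
```

```bash
python3 - <<'E'
from h import *
st();rel([.5415,-.2455,.110],-74.7)
for n in('side','top'):
    d=imaging.get_image(n); save(d,n+'1')
t=cv2.imread('pics/top1.png')[140:240,240:370];s=cv2.imread('pics/side1.png')[120:220,240:340]
cv2.imwrite('pics/m1.png',np.hstack([cv2.resize(t,(520,400)),cv2.resize(s,(280,280)) if 0 else cv2.resize(s,(280,400))]))
E
```

```text
t1.30 pos [ 0.542  -0.2447  0.1999] yaw -74.56 down [-0.001  0.    -1.   ] F [-0.76 -0.93 -0.29] w 0.0361 j [-0.43  0.42  1.79 -0.    0.94  0.87]
shift mm [ 0.71 89.94 -0.55] ang [ 0.07  0.14 -0.05] dist 0.09
```

View pics/m1.png

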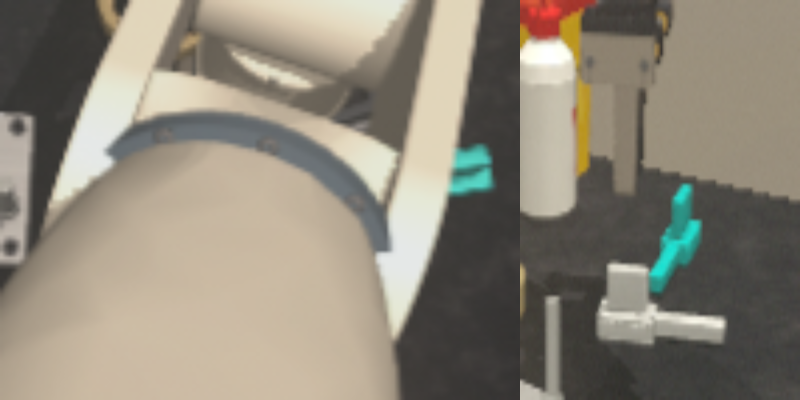

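Emit:
{"method": "play_rows", "body": {"motion": [{"xyz":[0,0.03,0],"angular":[0,0,0],"gripper":0.22},{"xyz":[0,0.06,0],"angular":[0,0,0],"gripper":0.22},{"xyz":[0,0.08,0],"angular":[0,0,0],"gripper":0.22},{"xyz":[0,0.09,0],"angular":[0,0,0],"gripper":0.22},{"xyz":[0,0.09,0],"angular":[0,0,0],"gripper":0.22}]}}

```text
time: 1.9
position: [0.5402, -0.2468, 0.1099]
orientation: [-0.561, 0.562, -0.43, 0.429]
ft_force: [0.4, 0.9, 0.0]
width: 0.036
```

```bash
python3 - <<'E'
from h import *
st()
d=imaging.get_image('side'); save(d,'side2')
cv2.imwrite('pics/m2.png',cv2.resize(d['img'][150:220,240:340,::-1],(800,560),interpolation=cv2.INTER_CUBIC))
E
```

```text
t1.90 pos [ 0.5402 -0.2468  0.1099] yaw -74.82 down [-0.002  0.001 -1.   ] F [0.4  0.9  0.03] w 0.0360 j [-0.43  0.55  1.83 -0.    0.76  0.87]
```

View pics/m2.png

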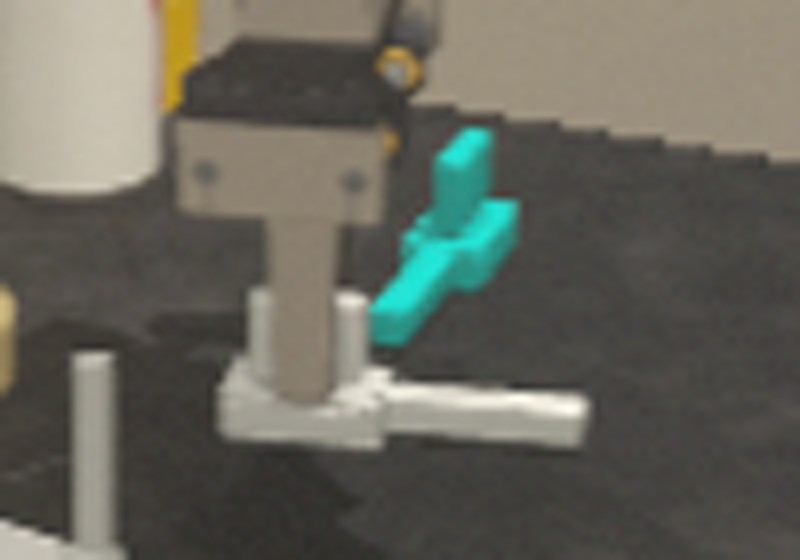

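Emit:
{"method": "play_rows", "body": {"motion": [{"xyz":[0,0,0],"angular":[0,0,0],"gripper":1},{"xyz":[0,0,0],"angular":[0,0,0],"gripper":1},{"xyz":[0,0,0],"angular":[0,0,0],"gripper":1},{"xyz":[0,0,0],"angular":[0,0,0],"gripper":1},{"xyz":[0,-0.03,0],"angular":[0,0,0],"gripper":1},{"xyz":[0,-0.07,0],"angular":[0,0,0],"gripper":1},{"xyz":[0,-0.09,0],"angular":[0,0,0],"gripper":1},{"xyz":[0,-0.09,0],"angular":[0,0,0],"gripper":1}]}}

```text
time: 2.75
position: [0.543, -0.2465, 0.2037]
orientation: [0.562, -0.562, 0.427, -0.431]
ft_force: [0.4, -0.1, -1.7]
width: 0.0118
```

```bash
python3 - <<'E'
from h import *
st()
d=imaging.get_image('side'); save(d,'side3')
cv2.imwrite('pics/m3.png',cv2.resize(d['img'][130:220,200:340,::-1],(800,514),interpolation=cv2.INTER_CUBIC))
p=[];
for i in range(8):
    d=read_state();p.append(d['position'])
print(np.std(p,axis=0),np.mean(p,axis=0))
# hover over stand: grasp z home = .072-.014+.041=.099 -> TCP .168; hover +50
rel([.571,-.030,.215],-7.5,pos=np.mean(p,axis=0))
E
```

```text
t2.75 pos [ 0.543  -0.2465  0.2037] yaw -74.71 down [ 0.005 -0.002 -1.   ] F [ 0.37 -0.08 -1.72] w 0.0118 j [-0.43  0.42  1.78  0.    0.94  0.88]
[0.00000000e+00 2.77555756e-17 2.77555756e-17] [ 0.54206676 -0.24604413  0.20165031]
shift mm [-200.75  -13.5    84.9 ] ang [-5.000e-02 -6.721e+01  1.400e-01] dist 0.218
```

View pics/m3.png

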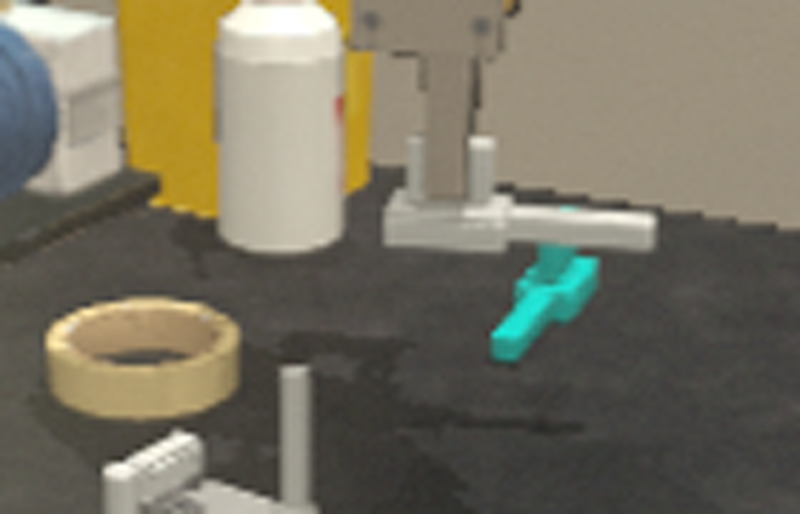

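Emit:
{"method": "play_rows", "body": {"motion": [{"xyz":[0,-0.014,0],"angular":[0,0,0],"gripper":1},{"xyz":[-0.2,-0.014,0.085],"angular":[0,-67.2,0],"gripper":1},{"xyz":[-0.2,-0.014,0.085],"angular":[0,-67.2,0],"gripper":1},{"xyz":[-0.2,-0.014,0.085],"angular":[0,-67.2,0],"gripper":1},{"xyz":[-0.2,-0.014,0.085],"angular":[0,-67.2,0],"gripper":1},{"xyz":[-0.2,-0.014,0.085],"angular":[0,-67.2,0],"gripper":1},{"xyz":[-0.2,-0.014,0.085],"angular":[0,-67.2,0],"gripper":1},{"xyz":[-0.2,-0.014,0.085],"angular":[0,-67.2,0],"gripper":1},{"xyz":[-0.2,-0.014,0.085],"angular":[0,-67.2,0],"gripper":1},{"xyz":[-0.2,-0.014,0.085],"angular":[0,-67.2,0],"gripper":1},{"xyz":[-0.2,-0.014,0.085],"angular":[0,-67.2,0],"gripper":1},{"xyz":[-0.2,-0.014,0.085],"angular":[0,-67.2,0],"gripper":1}]}}

```text
time: 4.0
position: [0.5707, -0.0307, 0.2143]
orientation: [0.706, -0.706, 0.048, -0.047]
ft_force: [-0.1, 0.1, -1.8]
width: 0.012
```

```bash
python3 - <<'E'
from h import *
for n in('side','top'):
    d=imaging.get_image(n); save(d,n+'4')
st()
t=cv2.imread('pics/top4.png')[140:240,170:280];s=cv2.imread('pics/side4.png')[145:250,190:290]
cv2.imwrite('pics/m4.png',np.hstack([cv2.resize(t,(330,300)),cv2.resize(s,(460,483),interpolation=cv2.INTER_CUBIC)[:483]][1:]))
cv2.imwrite('pics/m4t.png',cv2.resize(t,(550,500)))
E
```

```text
t4.10 pos [ 0.5707 -0.0307  0.2145] yaw -7.63 down [-0.  0. -1.] F [-0.63  0.45 -2.27] w 0.0118 j [-0.06  0.37  1.83  0.    0.94  0.08]
```

View pics/m4.png

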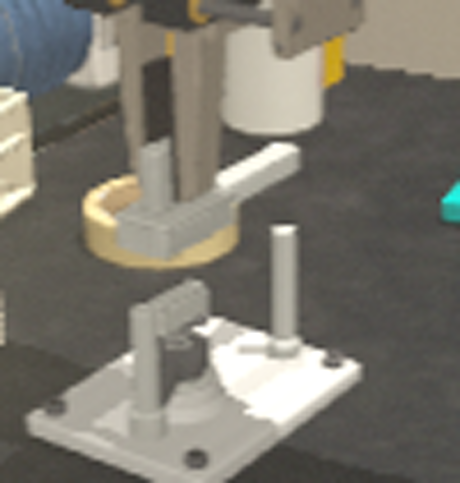

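View pics/m4t.png

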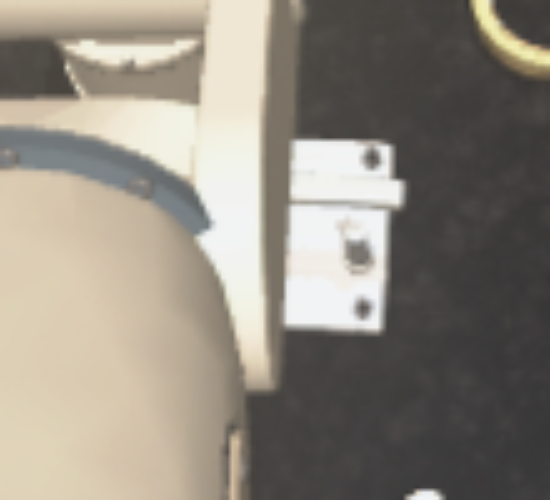

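```bash
python3 - <<'E'
from h import *
t=cv2.imread('pics/top4.png')[160:215,220:260];s=cv2.imread('pics/side4.png')[165:225,205:265]
cv2.imwrite('pics/m5.png',np.hstack([cv2.resize(s,(600,600),interpolation=cv2.INTER_CUBIC)]))
cv2.imwrite('pics/m5t.png',cv2.resize(t,(400,550),interpolation=cv2.INTER_CUBIC))
# predicted
yaw=np.radians(-97.5);c=np.array([.5707,-.0307]);X=np.array([np.cos(yaw),np.sin(yaw)]);Y=np.array([-X[1],X[0]]);u=.1045
pt=lambda x,y,z:[*(c+x*X+y*Y),u+z]
L={'blk':[(x,y,z) for x in(-.0275,.0275) for y in(-.0155,.0155) for z in(0,.018)],'tip':[(.095,y,z) for y in(-.007,.007) for z in(.003,.017)]}
for n,f,o in(('side4',10,(205,165)),('top4',10,(220,160))):
    d=load(n)
    for k in L:
        for p in L[k]: print(n,k,p,((proj(d,pt(*p))-o+.5)*f-.5).round(0))
E
```

```text
side4 blk (-0.0275, -0.0155, 0) [210. 365.]
side4 blk (-0.0275, -0.0155, 0.018) [207. 288.]
side4 blk (-0.0275, 0.0155, 0) [ 98. 332.]
side4 blk (-0.0275, 0.0155, 0.018) [ 94. 256.]
side4 blk (0.0275, -0.0155, 0) [362. 280.]
side4 blk (0.0275, -0.0155, 0.018) [361. 206.]
side4 blk (0.0275, 0.0155, 0) [253. 250.]
side4 blk (0.0275, 0.0155, 0.018) [251. 177.]
side4 tip (0.095, -0.007, 0.003) [500. 167.]
side4 tip (0.095, -0.007, 0.017) [500. 112.]
side4 tip (0.095, 0.007, 0.003) [452. 155.]
side4 tip (0.095, 0.007, 0.017) [452. 101.]
top4 blk (-0.0275, -0.0155, 0) [-165.  228.]
top4 blk (-0.0275, -0.0155, 0.018) [-174.  211.]
top4 blk (-0.0275, 0.0155, 0) [-156.  113.]
top4 blk (-0.0275, 0.0155, 0.018) [-165.   95.]
top4 blk (0.0275, -0.0155, 0) [ 45. 238.]
top4 blk (0.0275, -0.0155, 0.018) [ 40. 222.]
top4 blk (0.0275, 0.0155, 0) [ 53. 124.]
top4 blk (0.0275, 0.0155, 0.018) [ 48. 106.]
top4 tip (0.095, -0.007, 0.003) [305. 217.]
top4 tip (0.095, -0.007, 0.017) [304. 204.]
top4 tip (0.095, 0.007, 0.003) [308. 165.]
top4 tip (0.095, 0.007, 0.017) [307. 151.]
```

View pics/m5.png

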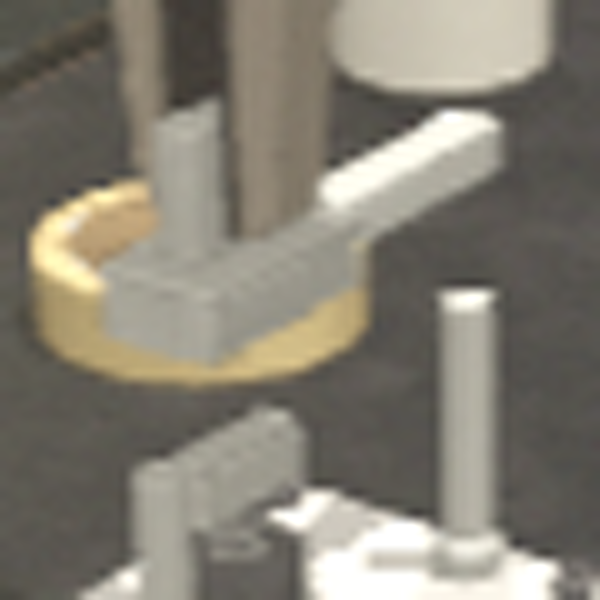

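View pics/m5t.png

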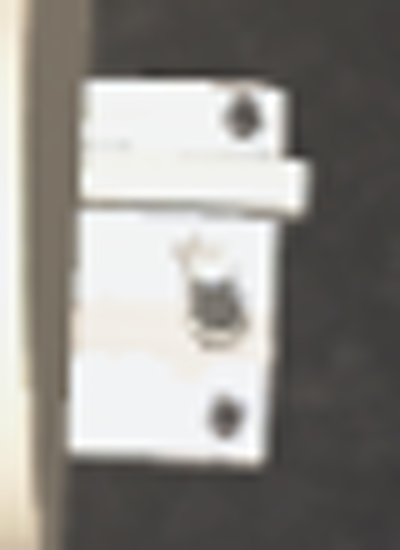

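```bash
python3 - <<'E'
from h import *
a=np.radians(-7.5);c=np.array([.571,-.030]);X=np.array([np.cos(a),np.sin(a)]);Y=np.array([-X[1],X[0]])
pt=lambda x,y,z:[*(c+x*X+y*Y),z]
d=load('side4');t=load('top0')
im=cv2.resize(cv2.imread('pics/side4.png')[195:235,205:265],(900,600),interpolation=cv2.INTER_CUBIC)[:, :800].copy()
tm=cv2.resize(cv2.imread('pics/top0.png')[170:195,180:255],(750,250),interpolation=cv2.INTER_CUBIC)
def box(hx,hy,z):return np.array([pt(x,y,z) for x,y in((-hx,-hy),(hx,-hy),(hx,hy),(-hx,hy))])
def circ(x,y,r,z):return np.array([pt(x+r*np.cos(k),y+r*np.sin(k),z) for k in np.linspace(0,6.28,20)])
ps=[box(.0045,.0165,.072),box(.006,.018,.069),box(.006,.018,.056),circ(-.0155,-.07,.006,.084),circ(-.0155,-.07,.006,.03)]
for P in ps:
    for I,D,f,o in((im,d,15,(205,195)),(tm,t,10,(180,170))):
        q=np.array([(proj(D,p)-o+.5)*f-.5 for p in P]).round().astype(int)
        cv2.polylines(I,[q],True,(0,0,255),1)
cv2.imwrite('pics/m6.png',im);cv2.imwrite('pics/m6t.png',tm)
E
```

```text
(no output)
```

View pics/m6.png

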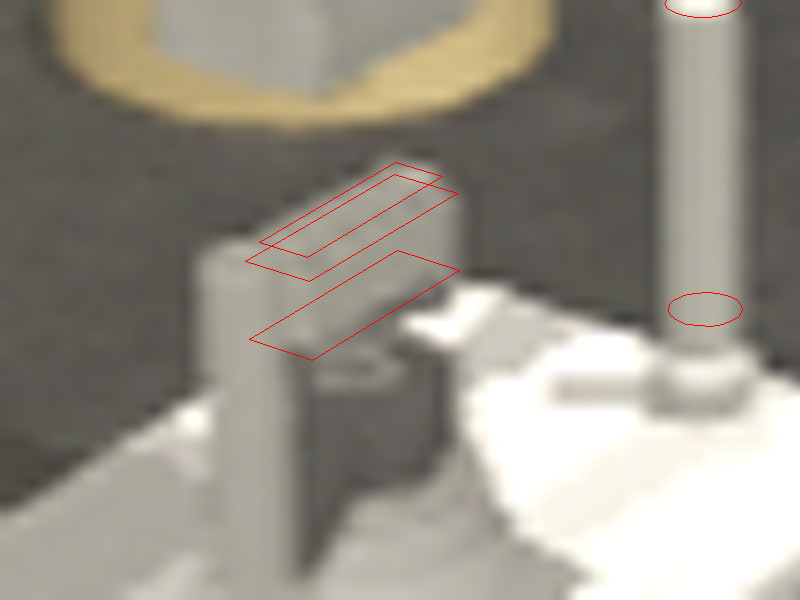

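View pics/m6t.png

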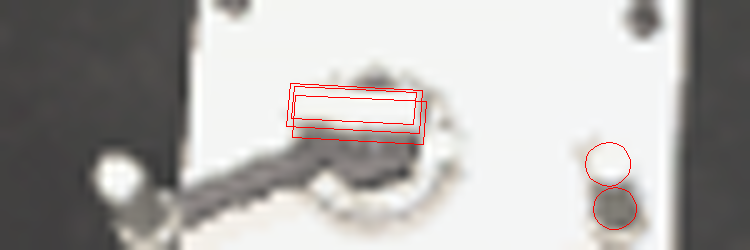

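Emit:
{"method": "play_rows", "body": {"motion": [{"xyz":[0.0005,0.015,0.0005],"angular":[0,0,0],"gripper":1},{"xyz":[0.0005,0.03,0.0005],"angular":[0,0,0],"gripper":1},{"xyz":[0.0005,0.03,0.0005],"angular":[0,0,0],"gripper":1},{"xyz":[0.0005,0.03,0.0005],"angular":[0,0,0],"gripper":1}]}}

```text
time: 4.5
position: [0.5709, -0.0302, 0.1837]
orientation: [-0.706, 0.706, -0.047, 0.046]
ft_force: [-0.7, -0.1, -1.9]
width: 0.0115
```

```bash
python3 - <<'E'
from h import *
d=imaging.get_image('side'); save(d,'side7');t=imaging.get_image('top'); save(t,'top7')
st()
cv2.imwrite('pics/m7.png',cv2.resize(d['img'][170:230,200:270,::-1],(700,600),interpolation=cv2.INTER_CUBIC))
cv2.imwrite('pics/m7t.png',cv2.resize(t['img'][155:215,220:260,::-1],(400,600),interpolation=cv2.INTER_CUBIC))
E
```

```text
t4.60 pos [ 0.5714 -0.0302  0.1846] yaw -7.53 down [-0.  0. -1.] F [-0.18  0.45 -1.59] w 0.0118 j [-0.06  0.41  1.85 -0.    0.88  0.08]
```

View pics/m7.png

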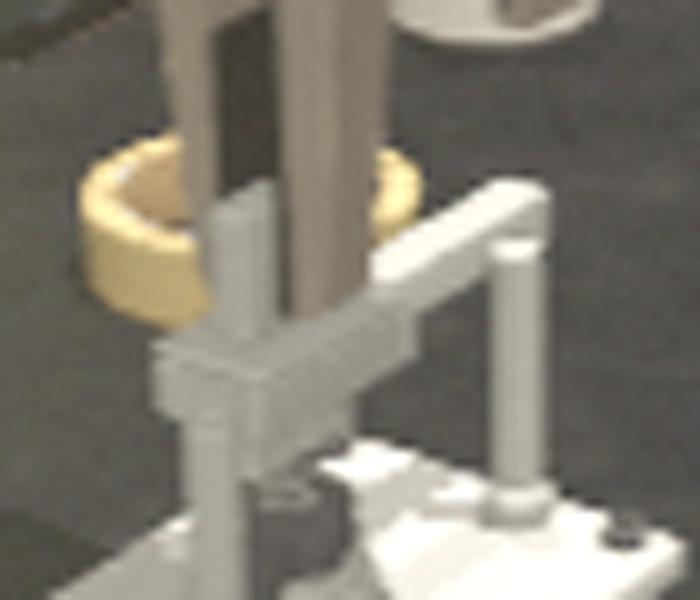

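View pics/m7t.png

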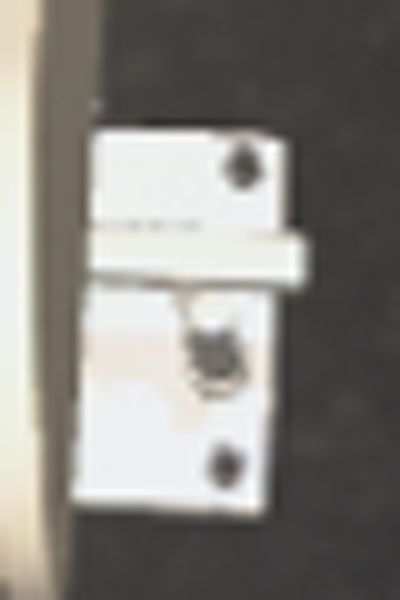

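Emit:
{"method": "play_rows", "body": {"motion": [{"xyz":[0,0.002,0],"angular":[0,0,0],"gripper":1},{"xyz":[0,0.004,0],"angular":[0,0,0],"gripper":1},{"xyz":[0,0.006,0],"angular":[0,0,0],"gripper":1},{"xyz":[0,0.006,0],"angular":[0,0,0],"gripper":1}]}}

```text
time: 5.0
position: [0.5712, -0.0302, 0.1785]
orientation: [0.706, -0.706, 0.047, -0.046]
ft_force: [-0.2, 0.0, -1.6]
width: 0.0117
```

Emit:
{"method": "play_rows", "body": {"motion": [{"xyz":[0,0.002,0],"angular":[0,0,0],"gripper":1},{"xyz":[0,0.004,0],"angular":[0,0,0],"gripper":1},{"xyz":[0,0.005,0],"angular":[0,0,0],"gripper":1},{"xyz":[0,0.005,0],"angular":[0,0,0],"gripper":1}]}}

```text
time: 5.4
position: [0.5713, -0.0302, 0.1735]
orientation: [0.706, -0.706, 0.047, -0.046]
ft_force: [-0.1, -0.1, -1.5]
width: 0.0118
```

Sliding in without force (underside about 63 mm, below the tang's top at 72). Continue to home.

Emit:
{"method": "play_rows", "body": {"motion": [{"xyz":[0,0.002,0],"angular":[0,0,0],"gripper":1},{"xyz":[0,0.004,0],"angular":[0,0,0],"gripper":1},{"xyz":[0,0.005,0],"angular":[0,0,0],"gripper":1},{"xyz":[0,0.005,0],"angular":[0,0,0],"gripper":1}]}}

```text
time: 5.8
position: [0.5715, -0.0302, 0.1694]
orientation: [0.706, -0.706, 0.046, -0.046]
ft_force: [-2.9, 0.1, 7.2]
width: 0.0115
```

```bash
python3 - <<'E'
from h import *
d=imaging.get_image('side'); save(d,'side8')
st()
cv2.imwrite('pics/m8.png',cv2.resize(d['img'][170:230,200:270,::-1],(700,600),interpolation=cv2.INTER_CUBIC))
E
```

```text
t5.85 pos [ 0.5715 -0.0302  0.1695] yaw -7.53 down [ 0.  0. -1.] F [-3.38  0.47  7.9 ] w 0.0120 j [-0.06  0.43  1.86  0.    0.85  0.08]
```

View pics/m8.png

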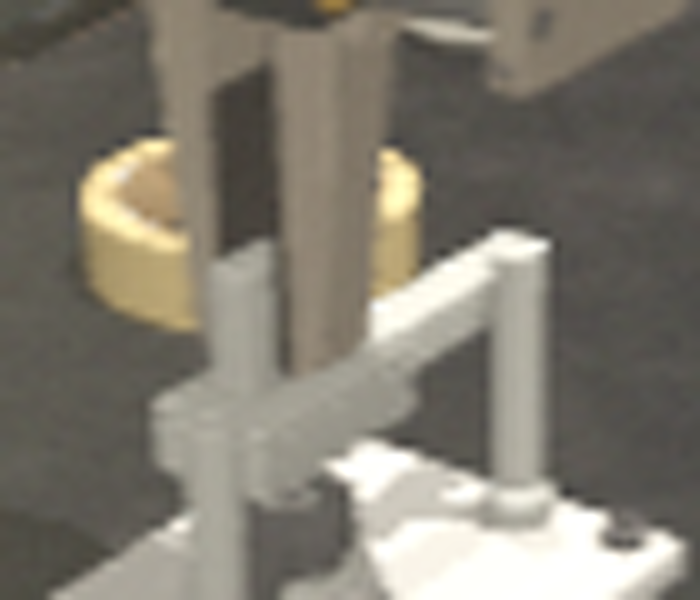

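Emit:
{"method": "play_rows", "body": {"motion": [{"xyz":[0,-0.001,0],"angular":[0,0,0],"gripper":0.22},{"xyz":[0,-0.001,0],"angular":[0,0,0],"gripper":0.22},{"xyz":[0,-0.001,0],"angular":[0,0,0],"gripper":0.22},{"xyz":[0,-0.001,0],"angular":[0,0,0],"gripper":0.22},{"xyz":[0,-0.02,0],"angular":[0,0,0],"gripper":0.22},{"xyz":[0,-0.05,0],"angular":[0,0,0],"gripper":0.22},{"xyz":[0,-0.06,0],"angular":[0,0,0],"gripper":0.22},{"xyz":[0,-0.06,0],"angular":[0,0,0],"gripper":0.22}]}}

```text
time: 6.65
position: [0.5723, -0.0302, 0.23]
orientation: [0.706, -0.706, 0.045, -0.047]
ft_force: [0.5, 0.8, -1.1]
width: 0.0359
```

```bash
python3 - <<'E'
from h import *
d=imaging.get_image('side'); save(d,'side9');t=imaging.get_image('top'); save(t,'top9')
st()
a=np.radians(-97.5);c=np.array([.571,-.030]);X=np.array([np.cos(a),np.sin(a)]);Y=np.array([-X[1],X[0]])
im=cv2.resize(d['img'][170:230,200:270,::-1],(700,600),interpolation=cv2.INTER_CUBIC)
tm=cv2.resize(t['img'][155:215,200:260,::-1],(600,600),interpolation=cv2.INTER_CUBIC)
for I,D,o in((im,d,(200,170)),(tm,t,(200,155))):
    for P in([(.095,-.007,.017),(.095,.007,.017),(.0275,.007,.017),(.0275,-.007,.017)],[(-.02,-.006,.05),(.02,-.006,.05),(.02,.006,.05),(-.02,.006,.05)],[(-.0275,-.0155,0),(.0275,-.0155,0)]):
        q=np.array([(proj(D,[*(c+x*X+y*Y),.058+z])-o+.5)*10-.5 for x,y,z in P]).round().astype(int)
        cv2.polylines(I,[q],True,(0,0,255),1)
cv2.imwrite('pics/m9.png',im);cv2.imwrite('pics/m9t.png',tm)
E
```

```text
t6.75 pos [ 0.5711 -0.0302  0.228 ] yaw -7.52 down [-0.  0. -1.] F [-0.11 -0.85 -0.33] w 0.0358 j [-0.06  0.35  1.82 -0.    0.97  0.08]
```

View pics/m9.png

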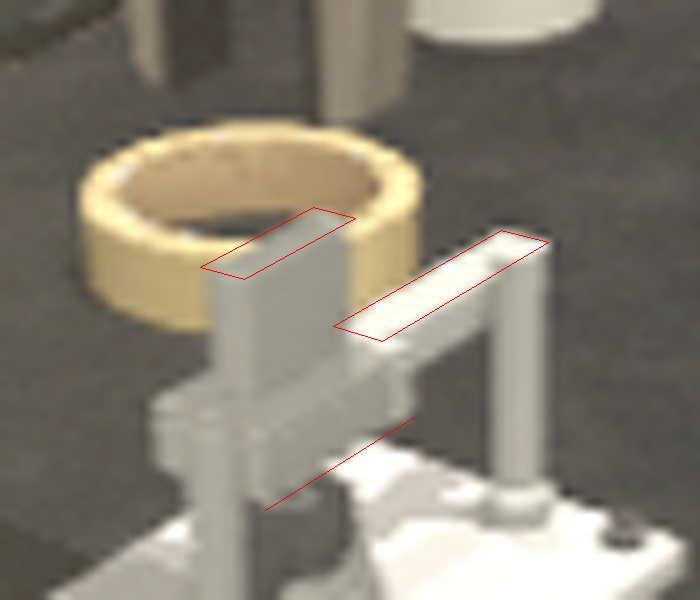

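View pics/m9t.png

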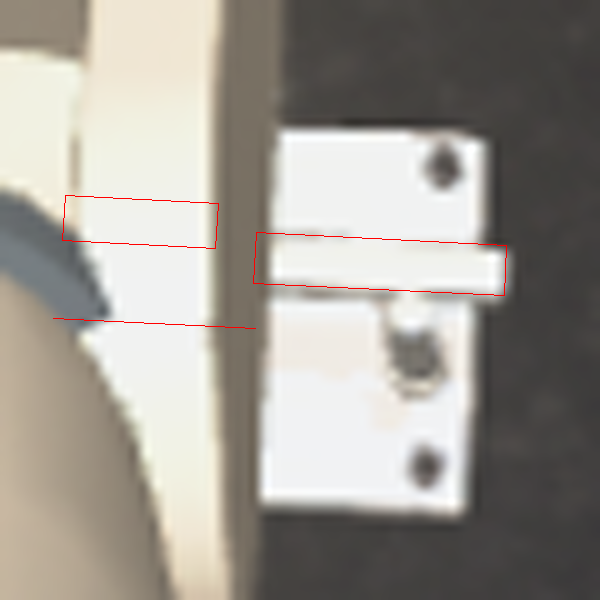

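```bash
python3 - <<'E'
from h import *
a=np.radians(-97.5);c=np.array([.571,-.030]);X=np.array([np.cos(a),np.sin(a)]);Y=np.array([-X[1],X[0]])
for n,u in(('side9',.058),('side4',.1045),('side0',None)):
    d=load(n);C=cloud(d);
    if u is None: break
    L=(C[...,:2]-c)@np.stack([X,Y],1)
    m=(L[...,0]>.045)&(L[...,0]<.09)&(abs(L[...,1])<.006)&(abs(C[...,2]-u-.015)<.012)&(d['img'].mean(-1)>190)
    x=L[m][:,0];z=C[m][:,2];p=np.polyfit(x,z,1);print(n,'arm top z mean',z.mean().round(4),'pred',u+.017,'slope',p[0].round(3),m.sum(), 'lat',L[m][:,1].mean())
    m=(abs(L[...,0])<.022)&(abs(L[...,1])<.008)&(C[...,2]>u+.045)&(C[...,2]<u+.056)
    print(' fin top',np.percentile(C[m][:,2],[50,90]),m.sum())
E
```

```text
side9 arm top z mean 0.0753 pred 0.07500000000000001 slope 0.028 34 lat -0.000457455034472786
 fin top [0.10743508 0.10915217] 65
side4 arm top z mean 0.1204 pred 0.1215 slope 0.009 34 lat -0.0012034223328315807
 fin top [0.15360333 0.15878076] 45
```

```bash
python3 - <<'E'
from h import *
rel([.518,.0207,.228],18.7)
E
```

```text
shift mm [-5.927e+01  1.000e-02  4.348e+01] ang [ -0.   -26.22  -0.03] dist 0.074
```

Emit:
{"method": "play_rows", "body": {"motion": [{"xyz":[-0.03,0,0.02],"angular":[0,-8.5,0],"gripper":1},{"xyz":[-0.0593,0,0.0435],"angular":[0,-17,0],"gripper":1},{"xyz":[-0.0593,0,0.0435],"angular":[0,-25,0],"gripper":1},{"xyz":[-0.0593,0,0.0435],"angular":[0,-26.2,0],"gripper":1},{"xyz":[-0.0593,0,0.0435],"angular":[0,-26.2,0],"gripper":1},{"xyz":[-0.0593,0.03,0.0435],"angular":[0,-26.2,0],"gripper":1},{"xyz":[-0.0593,0.06,0.0435],"angular":[0,-26.2,0],"gripper":1},{"xyz":[-0.0593,0.072,0.0435],"angular":[0,-26.2,0],"gripper":1},{"xyz":[-0.0593,0.072,0.0435],"angular":[0,-26.2,0],"gripper":1}]}}

```text
time: 7.65
position: [0.5175, 0.0203, 0.1549]
orientation: [0.698, -0.698, -0.113, 0.115]
ft_force: [0.5, -0.7, -0.1]
width: 0.0003
```

```bash
python3 - <<'E'
from h import *
d=imaging.get_image('side'); save(d,'side10')
st()
cv2.imwrite('pics/m10.png',cv2.resize(d['img'][150:250,180:280,::-1],(600,600),interpolation=cv2.INTER_CUBIC))
E
```

```text
t7.70 pos [0.5183 0.0204 0.1562] yaw 18.57 down [-0.002 -0.    -1.   ] F [ 0.85 -0.13  0.41] w 0.0005 j [ 0.04  0.39  1.98 -0.    0.78 -0.29]
```

View pics/m10.png

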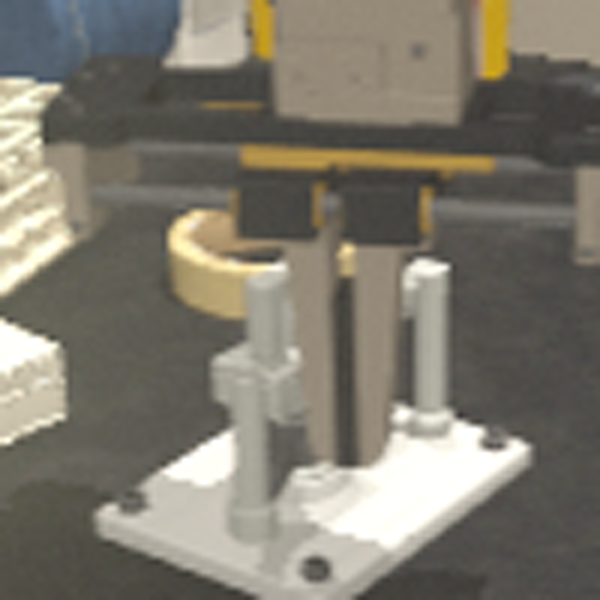

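Emit:
{"method": "play_rows", "body": {"motion": [{"xyz":[0.005,0,0],"angular":[0,0,0],"gripper":1},{"xyz":[0.01,0,0],"angular":[0,0,0],"gripper":1},{"xyz":[0.01,0,0],"angular":[0,0,0],"gripper":1},{"xyz":[0.0146,0,0.0015],"angular":[0,4,0],"gripper":1},{"xyz":[0.0193,0,0.0027],"angular":[0,8,0],"gripper":1},{"xyz":[0.024,0,0.0036],"angular":[0,12,0],"gripper":1},{"xyz":[0.0288,0,0.0041],"angular":[0,16,0],"gripper":1},{"xyz":[0.0337,0,0.0043],"angular":[0,20,0],"gripper":1},{"xyz":[0.0337,0,0.0043],"angular":[0,20,0],"gripper":1}]}}

```text
time: 8.6
position: [0.5495, 0.0358, 0.1572]
orientation: [0.707, -0.707, 0.008, -0.009]
ft_force: [0.0, 0.1, -0.0]
width: 0.0007
```

```bash
cat > arc.py <<'E'
from h import *
A=np.array([.571,-.030])
def arcinfo():
    s=read_state();q=s['orientation'];M=R.from_quat(q[[1,2,3,0]]).as_matrix()
    X=M[:2,0];Z=M[:2,2];v=s['position'][:2]-A;F=s['ft_force']
    print('t%.2f'%s['time'],'z %.4f'%s['position'][2],'tang off %.1f rad %.1f mm'%(v@X*1e3,v@Z*1e3),'yaw %.2f'%np.degrees(np.arctan2(M[1,0],M[0,0])),'Fpush %.2f Frad %.2f Fz %.2f'%(-F[:2]@X,-F[:2]@Z,F[2]))
def way(degs,x0,z0):
    for g in degs:
        r=np.radians(g);print(g,'x %.4f z %.4f'%((z0*np.sin(r)+x0*np.cos(r)-x0)/1e3,(z0*np.cos(r)-x0*np.sin(r)-z0)/1e3))
def pic(n,box=(150,250,180,280)):
    d=imaging.get_image('side'); save(d,n);a,b,c,e=box
    cv2.imwrite('pics/z%s.png'%n,cv2.resize(d['img'][a:b,c:e,::-1],None,fx=6,fy=6,interpolation=cv2.INTER_CUBIC))
E
python3 -c "
from arc import *
pic('side11');arcinfo()"
```

```text
t8.65 z 0.1571 tang off -23.2 rad 65.2 mm yaw -1.23 Fpush -0.26 Frad 0.04 Fz -0.39
```

View pics/zside11.png

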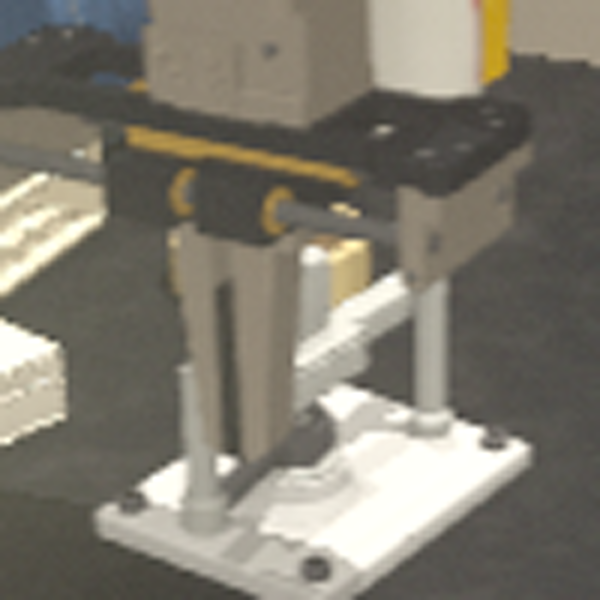

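```bash
python3 -c "
from arc import *
way([1,2,3,4,5,6,7,8,9,10],-24,65)"
```

```text
1 x 0.0011 z 0.0004
2 x 0.0023 z 0.0008
3 x 0.0034 z 0.0012
4 x 0.0046 z 0.0015
5 x 0.0058 z 0.0018
6 x 0.0069 z 0.0022
7 x 0.0081 z 0.0024
8 x 0.0093 z 0.0027
9 x 0.0105 z 0.0030
10 x 0.0117 z 0.0032
```

Emit:
{"method": "play_rows", "body": {"motion": [{"xyz":[0.0034,0,0.0012],"angular":[0,3,0],"gripper":1},{"xyz":[0.0069,0,0.0021],"angular":[0,6,0],"gripper":1},{"xyz":[0.0105,0,0.0029],"angular":[0,9,0],"gripper":1},{"xyz":[0.0105,0,0.0029],"angular":[0,9,0],"gripper":1},{"xyz":[0.0105,0,0.0029],"angular":[0,9,0],"gripper":1}]}}

```text
time: 9.15
position: [0.5593, 0.0382, 0.1568]
orientation: [-0.704, 0.704, -0.063, 0.063]
ft_force: [0.1, 0.0, 0.4]
width: 0.0005
```

```bash
python3 -c "
from arc import *
arcinfo()"
```

```text
t9.15 z 0.1568 tang off -23.6 rad 65.0 mm yaw -10.17 Fpush -0.05 Frad -0.03 Fz 0.38
```

Emit:
{"method": "play_rows", "body": {"motion": [{"xyz":[0.0023,0,0.0008],"angular":[0,2,0],"gripper":1},{"xyz":[0.0046,0,0.0015],"angular":[0,4,0],"gripper":1},{"xyz":[0.0058,0,0.0018],"angular":[0,5,0],"gripper":1},{"xyz":[0.0058,0,0.0018],"angular":[0,5,0],"gripper":1}]}}

```text
time: 9.55
position: [0.5654, 0.039, 0.1567]
orientation: [0.701, -0.701, 0.094, -0.094]
ft_force: [-1.5, 0.8, 0.5]
width: 0.0004
```

Emit:
{"method": "play_rows", "body": {"motion": [{"xyz":[0.0023,0,0.0008],"angular":[0,2,0],"gripper":1},{"xyz":[0.0046,0,0.0015],"angular":[0,4,0],"gripper":1},{"xyz":[0.0058,0,0.0018],"angular":[0,5,0],"gripper":1},{"xyz":[0.0058,0,0.0018],"angular":[0,5,0],"gripper":1}]}}

```text
time: 9.95
position: [0.5715, 0.0391, 0.1567]
orientation: [0.696, -0.696, 0.124, -0.124]
ft_force: [-0.3, 1.3, 0.9]
width: -0.0001
```

```bash
python3 -c "
from arc import *
pic('side12');arcinfo()"
```

```text
t10.00 z 0.1567 tang off -23.5 rad 65.0 mm yaw -20.25 Fpush -0.35 Frad 0.45 Fz 0.43
```

View pics/zside12.png

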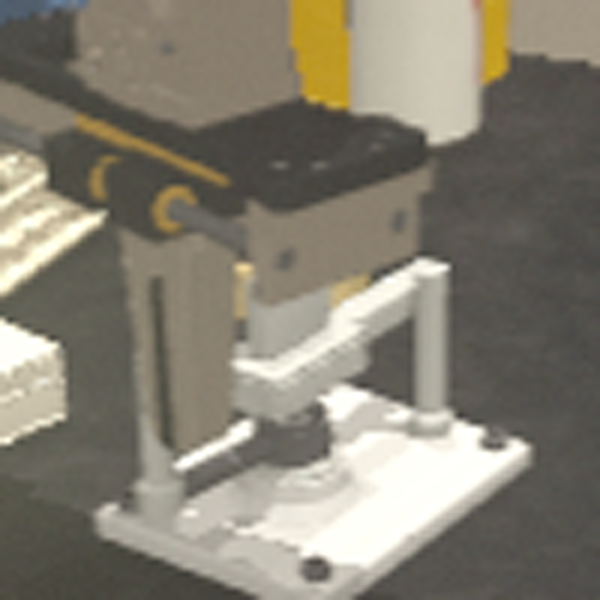

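Emit:
{"method": "play_rows", "body": {"motion": [{"xyz":[0.0023,0,0.0008],"angular":[0,2,0],"gripper":1},{"xyz":[0.0046,0,0.0015],"angular":[0,4,0],"gripper":1},{"xyz":[0.0058,0,0.0018],"angular":[0,5,0],"gripper":1},{"xyz":[0.0058,0,0.0018],"angular":[0,5,0],"gripper":1}]}}

```text
time: 10.4
position: [0.5776, 0.0388, 0.1567]
orientation: [0.69, -0.69, 0.155, -0.155]
ft_force: [-0.7, -0.1, 0.6]
width: 0.0005
```

```bash
python3 -c "
from arc import *
arcinfo()"
```

```text
t10.40 z 0.1567 tang off -23.4 rad 65.1 mm yaw -25.28 Fpush 0.57 Frad 0.42 Fz 0.62
```

Emit:
{"method": "play_rows", "body": {"motion": [{"xyz":[0.0023,0,0.0008],"angular":[0,2,0],"gripper":1},{"xyz":[0.0046,0,0.0015],"angular":[0,4,0],"gripper":1},{"xyz":[0.0058,0,0.0018],"angular":[0,5,0],"gripper":1},{"xyz":[0.0058,0,0.0018],"angular":[0,5,0],"gripper":1}]}}

```text
time: 10.8
position: [0.5836, 0.038, 0.1567]
orientation: [0.683, -0.683, 0.185, -0.185]
ft_force: [0.5, 1.0, -0.8]
width: 0.0005
```

```bash
python3 -c "
from arc import *
arcinfo()"
```

```text
t10.80 z 0.1567 tang off -23.4 rad 65.1 mm yaw -30.28 Fpush 0.01 Frad -1.10 Fz -0.85
```

Emit:
{"method": "play_rows", "body": {"motion": [{"xyz":[0.0023,0,0.0008],"angular":[0,2,0],"gripper":1},{"xyz":[0.0046,0,0.0015],"angular":[0,4,0],"gripper":1},{"xyz":[0.0058,0,0.0018],"angular":[0,5,0],"gripper":1},{"xyz":[0.0058,0,0.0018],"angular":[0,5,0],"gripper":1}]}}

```text
time: 11.2
position: [0.5895, 0.0366, 0.1567]
orientation: [0.674, -0.674, 0.214, -0.214]
ft_force: [-1.0, -0.0, 0.7]
width: 0.0
```

```bash
python3 -c "
from arc import *
arcinfo()"
```

```text
t11.20 z 0.1567 tang off -23.3 rad 65.1 mm yaw -35.29 Fpush 0.75 Frad 0.59 Fz 0.74
```

Emit:
{"method": "play_rows", "body": {"motion": [{"xyz":[0.0023,0,0.0008],"angular":[0,2,0],"gripper":1},{"xyz":[0.0046,0,0.0015],"angular":[0,4,0],"gripper":1},{"xyz":[0.0058,0,0.0018],"angular":[0,5,0],"gripper":1},{"xyz":[0.0058,0,0.0018],"angular":[0,5,0],"gripper":1}]}}

```text
time: 11.6
position: [0.5953, 0.0347, 0.1567]
orientation: [0.664, -0.664, 0.243, -0.244]
ft_force: [-0.4, 0.9, 0.7]
width: 0.0005
```

```bash
python3 -c "
from arc import *
pic('side13');arcinfo()"
```

```text
t11.65 z 0.1567 tang off -23.3 rad 65.0 mm yaw -40.26 Fpush -0.19 Frad -0.88 Fz 0.18
```

View pics/zside13.png

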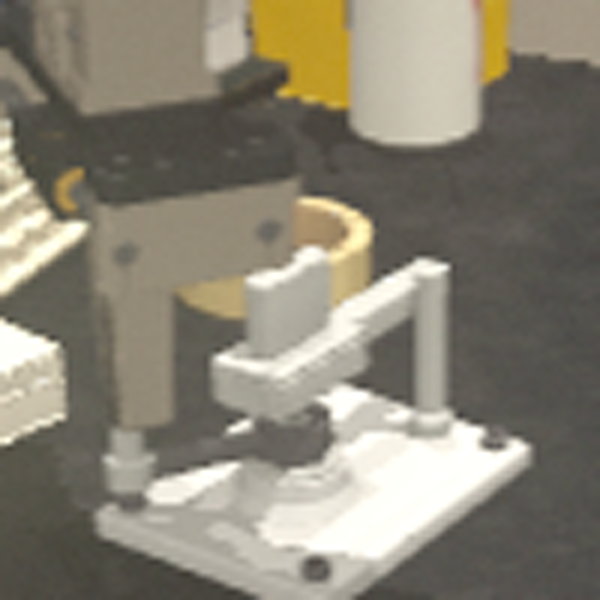

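Emit:
{"method": "play_rows", "body": {"motion": [{"xyz":[0.0023,0,0.0008],"angular":[0,2,0],"gripper":1},{"xyz":[0.0046,0,0.0015],"angular":[0,4,0],"gripper":1},{"xyz":[0.0046,0,0.0015],"angular":[0,4,0],"gripper":1},{"xyz":[0.0046,0,0.0015],"angular":[0,4,0],"gripper":1}]}}

```text
time: 12.05
position: [0.5997, 0.0329, 0.1566]
orientation: [-0.655, 0.655, -0.266, 0.266]
ft_force: [0.3, 0.9, 0.1]
width: 0.0004
```

```bash
python3 -c "
from arc import *
arcinfo()"
```

```text
t12.05 z 0.1566 tang off -23.3 rad 65.0 mm yaw -44.23 Fpush 0.41 Frad -0.84 Fz 0.13
```

Emit:
{"method": "play_rows", "body": {"motion": [{"xyz":[0.0023,0,0.0008],"angular":[0,2,0],"gripper":1},{"xyz":[0.0046,0,0.0015],"angular":[0,4,0],"gripper":1},{"xyz":[0.0046,0,0.0015],"angular":[0,4,0],"gripper":1},{"xyz":[0.0046,0,0.0015],"angular":[0,4,0],"gripper":1}]}}

```text
time: 12.45
position: [0.604, 0.0308, 0.1566]
orientation: [-0.645, 0.645, -0.289, 0.289]
ft_force: [-0.5, 0.9, 0.3]
width: 0.0008
```

```bash
python3 -c "
from arc import *
arcinfo()"
```

```text
t12.45 z 0.1566 tang off -23.4 rad 65.1 mm yaw -48.23 Fpush 1.02 Frad -0.18 Fz 0.25
```

Emit:
{"method": "play_rows", "body": {"motion": [{"xyz":[0.0023,0,0.0008],"angular":[0,2,0],"gripper":1},{"xyz":[0.0034,0,0.0012],"angular":[0,3,0],"gripper":1},{"xyz":[0.0034,0,0.0012],"angular":[0,3,0],"gripper":1},{"xyz":[0.0034,0,0.0012],"angular":[0,3,0],"gripper":1}]}}

```text
time: 12.85
position: [0.607, 0.0291, 0.1566]
orientation: [-0.637, 0.638, -0.306, 0.306]
ft_force: [-0.6, 0.8, 0.1]
width: 0.0
```

```bash
python3 -c "
from arc import *
arcinfo()"
```

```text
t12.85 z 0.1566 tang off -23.6 rad 65.1 mm yaw -51.26 Fpush 1.02 Frad 0.01 Fz 0.12
```

Emit:
{"method": "play_rows", "body": {"motion": [{"xyz":[0.0023,0,0.0008],"angular":[0,2,0],"gripper":1},{"xyz":[0.0034,0,0.0012],"angular":[0,3,0],"gripper":1},{"xyz":[0.0034,0,0.0012],"angular":[0,3,0],"gripper":1},{"xyz":[0.0034,0,0.0012],"angular":[0,3,0],"gripper":1}]}}

```text
time: 13.25
position: [0.6102, 0.0271, 0.1566]
orientation: [-0.629, 0.629, -0.323, 0.322]
ft_force: [-1.4, 1.6, 0.2]
width: 0.0005
```

```bash
python3 -c "
from arc import *
pic('side14');arcinfo()"
```

```text
t13.30 z 0.1567 tang off -23.5 rad 65.2 mm yaw -54.28 Fpush 1.33 Frad 0.98 Fz 0.45
```

View pics/zside14.png

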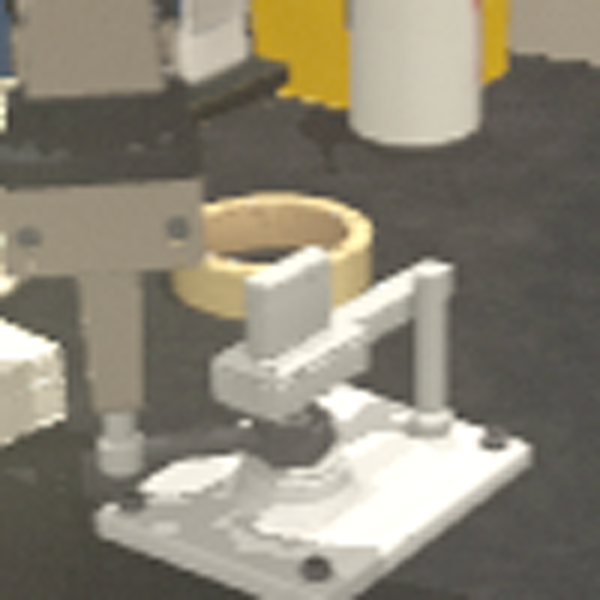

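Emit:
{"method": "play_rows", "body": {"motion": [{"xyz":[0.0011,0,0.0004],"angular":[0,1,0],"gripper":1},{"xyz":[0.0023,0,0.0008],"angular":[0,2,0],"gripper":1},{"xyz":[0.0023,0,0.0008],"angular":[0,2,0],"gripper":1},{"xyz":[0.0023,0,0.0008],"angular":[0,2,0],"gripper":1}]}}

```text
time: 13.7
position: [0.6123, 0.0256, 0.1566]
orientation: [-0.623, 0.623, -0.334, 0.334]
ft_force: [-1.3, 1.1, -0.1]
width: 0.0005
```

```bash
python3 -c "
from arc import *
arcinfo()"
```

```text
t13.70 z 0.1566 tang off -23.4 rad 65.3 mm yaw -56.32 Fpush 1.60 Frad 0.45 Fz -0.06
```

Emit:
{"method": "play_rows", "body": {"motion": [{"xyz":[0.0011,0,0.0004],"angular":[0,1,0],"gripper":1},{"xyz":[0.0023,0,0.0008],"angular":[0,2,0],"gripper":1},{"xyz":[0.0023,0,0.0008],"angular":[0,2,0],"gripper":1},{"xyz":[0.0023,0,0.0008],"angular":[0,2,0],"gripper":1}]}}

```text
time: 14.1
position: [0.6142, 0.0243, 0.1567]
orientation: [0.617, -0.617, 0.345, -0.344]
ft_force: [-1.5, 2.8, 0.2]
width: 0.0006
```

```bash
python3 -c "
from arc import *
arcinfo()"
```

```text
t14.10 z 0.1567 tang off -23.5 rad 65.3 mm yaw -58.32 Fpush 3.16 Frad -0.16 Fz 0.17
```

Emit:
{"method": "play_rows", "body": {"motion": [{"xyz":[0.0011,0,0.0004],"angular":[0,1,0],"gripper":1},{"xyz":[0.0023,0,0.0008],"angular":[0,2,0],"gripper":1},{"xyz":[0.0023,0,0.0008],"angular":[0,2,0],"gripper":1},{"xyz":[0.0023,0,0.0008],"angular":[0,2,0],"gripper":1}]}}

```text
time: 14.5
position: [0.6159, 0.0229, 0.1566]
orientation: [0.611, -0.611, 0.356, -0.355]
ft_force: [-2.3, 4.2, 1.0]
width: 0.0006
```

```bash
python3 -c "
from arc import *
arcinfo();pic('side15');arcinfo()"
```

```text
t14.50 z 0.1566 tang off -23.8 rad 65.2 mm yaw -60.38 Fpush 4.79 Frad -0.08 Fz 0.98
t14.55 z 0.1566 tang off -23.8 rad 65.2 mm yaw -60.38 Fpush 6.49 Frad 0.73 Fz 0.34
```

View pics/zside15.png

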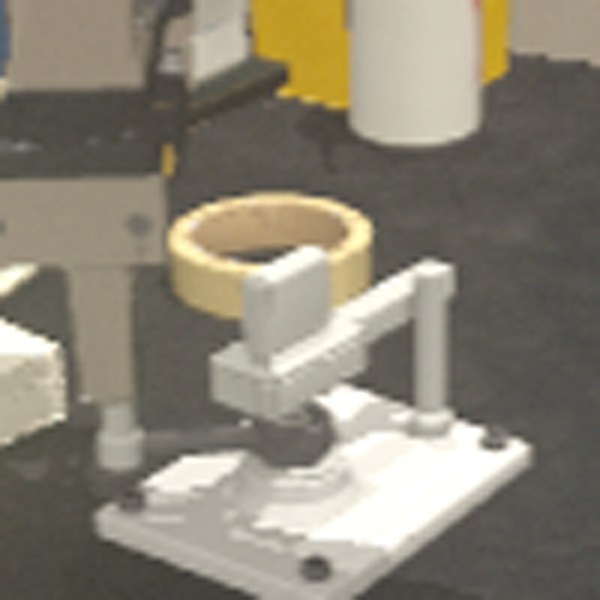

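Emit:
{"method": "play_rows", "body": {"motion": [{"xyz":[0.0011,0,0.0004],"angular":[0,1,0],"gripper":1},{"xyz":[0.0023,0,0.0008],"angular":[0,2,0],"gripper":1},{"xyz":[0.0023,0,0.0008],"angular":[0,2,0],"gripper":1},{"xyz":[0.0023,0,0.0008],"angular":[0,2,0],"gripper":1}]}}

```text
time: 14.95
position: [0.6176, 0.0216, 0.1566]
orientation: [0.605, -0.605, 0.367, -0.366]
ft_force: [-4.2, 7.8, 1.1]
width: 0.0004
```

```bash
cat >> arc.py <<'E'
def avg(n=10):
    L=[]
    for i in range(n):
        imaging.get_image('side');s=read_state();q=s['orientation'];M=R.from_quat(q[[1,2,3,0]]).as_matrix()
        F=s['ft_force'];L.append([-F[:2]@M[:2,0],-F[:2]@M[:2,2],F[2]])
    L=np.array(L);print('t%.2f'%s['time'],'push,rad,z',L.mean(0).round(2),'sd',L.std(0).round(2),'seq',L[:,0].round(1))
E
python3 -c "
from arc import *
arcinfo();avg(10)"
```

```text
t14.95 z 0.1566 tang off -24.2 rad 65.2 mm yaw -62.39 Fpush 8.83 Frad 0.17 Fz 1.06
t15.45 push,rad,z [7.19 0.57 1.24] sd [0.44 0.41 0.36] seq [7.2 7.3 7.  7.8 6.7 6.9 6.6 8.1 7.1 7.2]
```

Emit:
{"method": "play_rows", "body": {"motion": [{"xyz":[0.0011,0,0.0004],"angular":[0,1,0],"gripper":1},{"xyz":[0.0023,0,0.0008],"angular":[0,2,0],"gripper":1},{"xyz":[0.0023,0,0.0008],"angular":[0,2,0],"gripper":1},{"xyz":[0.0023,0,0.0008],"angular":[0,2,0],"gripper":1}]}}

```text
time: 15.85
position: [0.6192, 0.0203, 0.1566]
orientation: [0.599, -0.598, 0.378, -0.376]
ft_force: [-5.9, 8.6, 1.8]
width: 0.0005
```

```bash
python3 -c "
from arc import *
arcinfo();avg(10)"
```

```text
t15.85 z 0.1566 tang off -24.6 rad 65.2 mm yaw -64.39 Fpush 10.28 Frad 1.59 Fz 1.84
t16.35 push,rad,z [9.72 0.74 1.88] sd [0.34 0.35 0.59] seq [ 9.9  9.7 10.   9.6  8.8 10.1  9.9  9.6  9.8  9.8]
```

Emit:
{"method": "play_rows", "body": {"motion": [{"xyz":[0.0007,0,0.0003],"angular":[0,0.6,0],"gripper":1},{"xyz":[0.0014,0,0.0005],"angular":[0,1.2,0],"gripper":1},{"xyz":[0.002,0,0.0007],"angular":[0,1.8,0],"gripper":1},{"xyz":[0.002,0,0.0007],"angular":[0,1.8,0],"gripper":1}]}}

```text
time: 16.75
position: [0.6205, 0.0191, 0.1566]
orientation: [0.592, -0.592, 0.387, -0.385]
ft_force: [-5.3, 9.5, 2.5]
width: 0.0003
```

```bash
python3 -c "
from arc import *
arcinfo();avg(10)"
```

```text
t16.75 z 0.1566 tang off -25.0 rad 65.1 mm yaw -66.22 Fpush 10.85 Frad 0.99 Fz 2.46
t17.25 push,rad,z [11.46  0.91  2.49] sd [0.54 0.57 0.37] seq [11.  12.6 11.  11.  11.7 11.9 12.  11.  11.2 11.3]
```

Emit:
{"method": "play_rows", "body": {"motion": [{"xyz":[0.0003,0,0.0001],"angular":[0,0.2,0],"gripper":1},{"xyz":[0.0005,0,0.0002],"angular":[0,0.4,0],"gripper":1},{"xyz":[0.0005,0,0.0002],"angular":[0,0.4,0],"gripper":1},{"xyz":[0.0005,0,0.0002],"angular":[0,0.4,0],"gripper":1}]}}

```text
time: 17.65
position: [0.6208, 0.0188, 0.1566]
orientation: [0.591, -0.591, 0.389, -0.387]
ft_force: [-5.9, 10.9, 2.8]
width: 0.0003
```

```bash
python3 -c "
from arc import *
arcinfo();avg(8)"
```

```text
t17.65 z 0.1566 tang off -25.1 rad 65.1 mm yaw -66.60 Fpush 12.34 Frad 1.04 Fz 2.79
t18.05 push,rad,z [12.15  1.17  2.7 ] sd [0.5  0.61 0.43] seq [11.2 12.8 12.9 12.2 12.  11.8 12.2 12.1]
```

12.15 N steady. Back off along the push line, then lift clear.

Emit:
{"method": "play_rows", "body": {"motion": [{"xyz":[-0.003,0,0],"angular":[0,0,0],"gripper":1},{"xyz":[-0.007,0,0],"angular":[0,0,0],"gripper":1},{"xyz":[-0.015,0,0],"angular":[0,0,0],"gripper":1},{"xyz":[-0.02,0,0],"angular":[0,0,0],"gripper":1},{"xyz":[-0.02,0,0],"angular":[0,0,0],"gripper":1},{"xyz":[-0.02,-0.04,0],"angular":[0,0,0],"gripper":1},{"xyz":[-0.02,-0.08,0],"angular":[0,0,0],"gripper":1},{"xyz":[-0.02,-0.1,0],"angular":[0,0,0],"gripper":1},{"xyz":[-0.02,-0.1,0],"angular":[0,0,0],"gripper":1}]}}

```text
time: 18.95
position: [0.6157, 0.0357, 0.2604]
orientation: [0.593, -0.59, 0.386, -0.39]
ft_force: [-0.3, -0.9, -0.6]
width: 0.0005
```

```bash
python3 -c "
from arc import *
pic('side16');avg(4);st()
t=imaging.get_image('top');save(t,'top16');cv2.imwrite('pics/ztop16.png',t['img'][:,:,::-1])
d=load('side16');C=cloud(d)
for n in('side9','side16'):
    d=load(n);C=cloud(d)
    m=(C[...,0]>.52)&(C[...,0]<.62)&(C[...,1]>-.14)&(C[...,1]<.01)
    f=C[m&(C[...,2]>.103)&(C[...,2]<.114)];print(n,'fin top n',len(f),f.mean(0).round(4))
    A=C[m&(C[...,2]>.070)&(C[...,2]<.081)&(d['img'].mean(-1)>200)];print('arm',len(A),A.mean(0).round(4))
"
```

```text
t19.20 push,rad,z [ 0.13  0.05 -0.05] sd [0.42 0.2  0.16] seq [ 0.7 -0.1  0.3 -0.4]
t19.20 pos [0.613  0.0358 0.2551] yaw -66.53 down [-0.002 -0.    -1.   ] F [ 0.26 -0.3  -0.31] w 0.0004 j [ 0.06  0.38  1.7  -0.    1.06  1.22]
side9 fin top n 65 [ 0.5701 -0.0259  0.107 ]
arm 62 [ 0.5628 -0.0812  0.0755]
side16 fin top n 61 [ 0.5705 -0.0267  0.107 ]
arm 135 [ 0.5642 -0.0467  0.0758]
```

View pics/zside16.png

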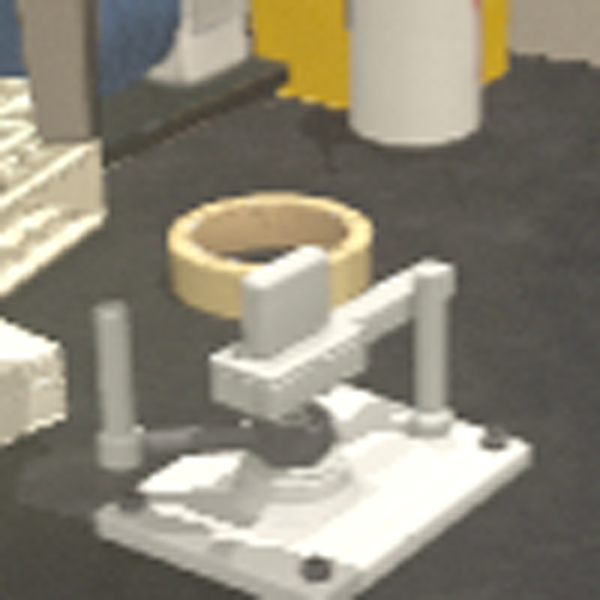

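View pics/ztop16.png

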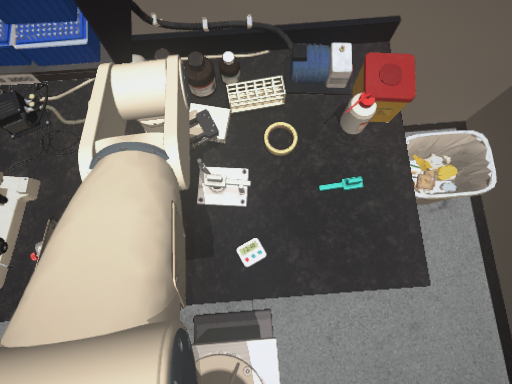

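```bash
python3 -c "
from h import *
t=load('top16');tm=cv2.resize(t['img'][150:215,185:265,::-1],(800,650),interpolation=cv2.INTER_CUBIC)
a=np.radians(-7.5);
for dy in (0,):
  pass
for yaw,col in((-97.5,(0,255,0)),(-102.5,(0,0,255))):
  b=np.radians(yaw);c=np.array([.571,-.0305]);X=np.array([np.cos(b),np.sin(b)]);Y=np.array([-X[1],X[0]])
  q=np.array([(proj(t,[*(c+x*X+y*Y),.075])-(185,150)+.5)*10-.5 for x,y in((.0275,-.007),(.095,-.007),(.095,.007),(.0275,.007))]).round().astype(int)
  cv2.polylines(tm,[q],True,col,1)
cv2.imwrite('pics/zt16.png',tm)"
```

```text
(no output)
```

View pics/zt16.png

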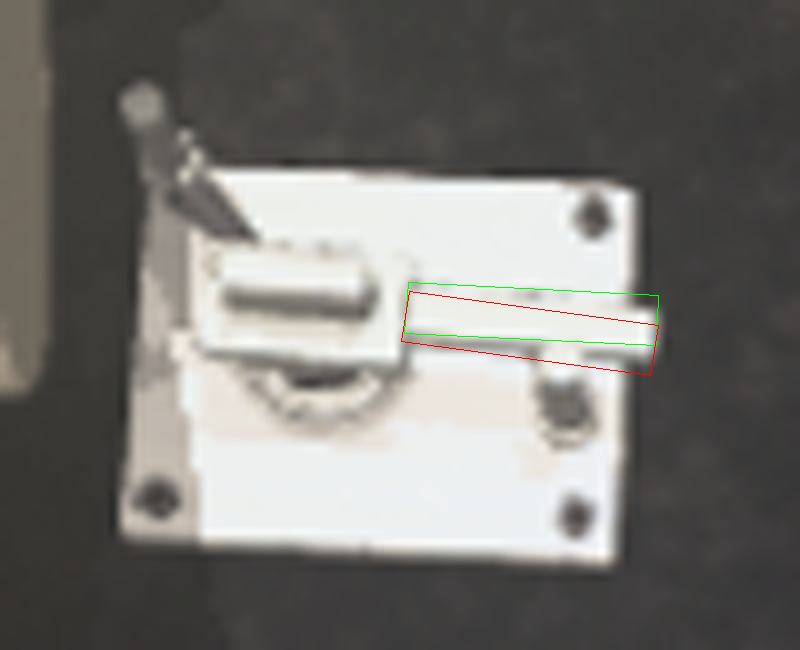

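```bash
python3 -c "
from h import *
a=load('side0');b=load('side16')
for n,(x,y) in dict(vial=(136,245),marker=(272,318),timer=(320,237),tape=(225,192)).items():
    s=np.s_[y-22:y+22,x-14:x+14];print(n,np.abs(a['img'][s].astype(int)-b['img'][s]).mean().round(1))
order.job_done()"
```

```text
vial 12.6
marker 21.0
timer 40.3
tape 33.7
the job is handed in; nothing more can be done
```

```bash
python3 -c "
import cv2;import numpy as np
from h import *
b=load('side16')['img'][:,:,::-1];a=load('side0')['img'][:,:,::-1];cv2.imwrite('pics/fin.png',np.vstack([a[150:380,60:420],b[150:380,60:420]]))"
```

```text
(no output)
```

View pics/fin.png

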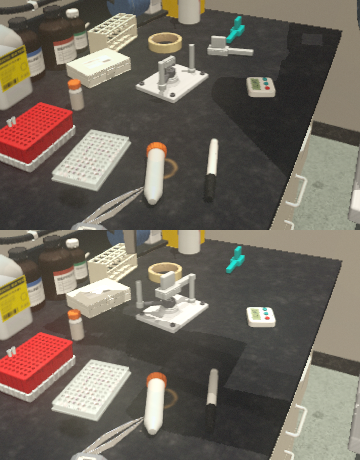

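The key is on the screw's tang and the jam nut is tightened. I handed the job in at about 19 s; no verdict is reported.

- **Key:** It is fully home by depth: arm top at 75.3 mm against 75 mm expected, with the fin top unchanged after tightening. Its arm bears on the +x side of the stop pin, and the key turned about 2° clockwise against it, so the screw should still be within its 0.25 rad limit.
- **Nut:** I turned it with the closed fingers on the crank pin. The final push was a steady 12.15 N (average of 8 readings), with about 1.2 N sideways and 2.7 N vertical alongside. Force read about 0 after letting go.
- **Let go:** The gripper is backed off and lifted clear, touching nothing.
- **Bystanders:** My automatic picture comparison, printed as I handed in, showed differences at all four items. Comparing the first and last side pictures by eye afterwards, the timer, tape, vial and marker are in the same places, so I put the differences down to the arm's moving shadow.
- **Not checked:** The washer's twist was too small to measure in the images, so the tightness rests on the force reading alone. In one overlay the key's fin and block edges were about 1 px off the model, which I took as picking error because the depth check agreed.

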